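# Slide the radiation source into its corner

### The arm

A 6-joint arm with a two-finger parallel gripper is mounted at the origin on the work surface. World frame = base frame: x ahead of the robot, y to its left, z up, the work surface at z = 0. Lengths are in m, angles in rad, forces in N, time in s.
With the tool pointing down it reaches from about 0.275 to 0.85 m from the base axis. Payload 5.2 kg.
Tool frame: the origin (TCP) lies on the front face of the gripper's body, between the roots of the fingers; the fingertips stand 73 mm ahead of it and the grasp point (between the pads) lies 54 mm ahead of it; z points along the fingers, y is the direction in which the jaws open and shut (so a half turn about z gives the same grasp; the last joint's range is limited). The gripper opens to 85 mm and grips with 20 to 120 N. Pads are 22 mm wide; open, the fingers measure 114 mm over their backs; the gripper's body (76 mm by 85 mm) begins 54 mm behind the grasp point. The pads swing forward as they close: fully open they stand 13 mm farther back than shut.
Start: joints at [-1.347, 0.259, 1.535, -0, 1.348, -0.203], TCP at [0.228, -0.501, 0.304] pointing down, gripper open.
Joint ranges: [-3.14, 3.14], [-0.91, 2.08], [0.19, 2.58], [-1.22, 4.36], [0.22, 2.71], [-3.12, 3.12]. Speed limits (rad/s): [2.57, 2.57, 3.14, 3.14, 3.14, 3.14].

### API

Orientations are given as a rotation vector (axis times angle).
In Python, from cell import robot gives the robot as it stands. The module is installed in compiled form; this text tells all that it offers.
- The arm moves only by the shell command python3 -m inch 'ROWS'. ROWS is JSON, a list that holds one entry, the list of rows, each a list of 7 numbers: the shift along the tool's x, y, z each as a share of 50 mm, from -1 to 1, then the turn, a rotation vector about the tool's x, y, z each as a share of 60 degrees, from -1 to 1, then the opening, from -1 (shut) to 1 (fully open), so that 0 is half open. In form: [[[x, y, z, rx, ry, rz, hand], ...]]. A call has 1 to 20 rows; each row shifts and turns the commanded pose from where the row before left it, along the tool's axes as they then stand; what a row does not reach is not made up. A row lasts 1/8 s, in which the tool goes at most 62.5 mm and 10.7 degrees, less where a joint would pass 70% of its speed; a pose out of reach is approached as far as the arm can. A call with a number of a shift or a turn outside -1 to 1 is refused whole. A call with a gripper value outside its range is refused whole. The fingers move at their own pace and stop on an object; the grip force is fixed at half the most. Time passes only in rows, so rows that do not move let the fingers close. It gives the time, the measured TCP pose, the force and the opening at its end, in the units of the state.
- robot.state(): the state, without advancing time (a new reading comes with each control period).
- robot.capture(name): name is "scene" or "top" or "wrist"; returns the picture (400x640x3 uint8, red, green, blue); there is no depth.
- robot.camera_info(name): a dict with "K" (3x3 intrinsics, pixels), "distortion" ([k1, k2, p1, p2, k3] as OpenCV has them; the pictures are not rectified), "R" (3x3) and "t" (3): a world point X has camera coordinates R X + t; the wrist camera has in their place "tool_from_camera" (4x4, takes a point from camera to tool coordinates, whose origin is the TCP and whose axes are the flange's). Camera axes: x right, y down, z forward; pixel columns grow to the right and rows downward; lengths in m; the calibration is good to about 2 mm. A picture is of the moment at which its call begins: read the wrist's pose just before it. camera_info takes no time and is no camera call.
- robot.finish_job(): hands the job in, once; it reports no verdict.
The state is a dict: "time_s": time; "joint_pos": joint angles; "joint_vel": joint speeds; "joint_efforts": joint torques, N m; "position": TCP position; "eef_rot": TCP orientation; "ft_force": force on the tool from outside, world axes, zero at the start; "wrist_torque": the same for the moment, N m; "finger_gap": opening from 0.0 (shut) to 1.0 (fully open).
Only numpy, scipy, OpenCV 4.12 (cv2) and the standard library are available. Lean on these libraries where they do the work, as an engineer would, in place of code of your own. Each camera call takes 0.05 s, during which the arm holds its last target.

### The job

Push the tall black radiation source across the bench into the corner formed by the long aluminium rail and the short stop profile, so that it stands square with its back against the rail and its side against the stop. It is heavy and tips when pushed high, so push low near its foot; it must slide on the bench without rocking and must not be lifted. Leave everything else on the bench where it is.

Things in the scene. Friction and masses are not known exactly. Their poses are not given: they have to be found in the camera images.
- source: Black case with white front (towards the robot), handle on top (to 231 mm); 80 mm deep (x), 100 wide (y), 200 tall. Its base plate, 16 mm thick and as wide, juts 40 mm out in front (to x = -80 mm). Loose, 1.2 to 1.8 kg, friction 0.6 to 0.8: sliding takes 7 to 15 N; a push over 50 mm above the bench can tip it. Origin: under the case's centre, on the bench; z up. Starts within 0.3 rad of facing straight.
- rail: Slotted aluminium profile, 30 x 30 mm in section and 560 mm long, fixed to the bench beyond the source. It runs along its own y axis; origin: centre of its underside; its near face (towards the robot) lies at x = -15 mm of its own frame, its top 30 mm above the bench.
- stop: Short aluminium profile, 110 mm long (its x), 30 x 30 mm in section, fixed at a right angle to the rail, reaching from it towards the robot, 200 mm left or right of the rail's middle. Origin: centre of its underside; its side faces lie at y = +15 and -15 mm of its own frame, axes as the rail's. The source's corner is between the rail's near face and the stop's side towards the rail's middle.
- aperture_ring: flat dark steel ring, 68 mm outside, 40 mm hole, 12 mm high, lying in front of the rail on the side away from the stop; leave it alone; origin at the centre of its underside
- driver: screwdriver lying on the bench; leave it alone
- tape: roll of pale tape lying flat, 90 mm across, 19 mm high; leave it alone
- micrometer: small steel micrometer head standing on end, 22 mm across, 55 mm high; leave it alone
- mug: white mug, 76 mm across, 90 mm high; leave it alone
- wax: small jar, 44 mm across, 60 mm high; leave it alone
- bracket: small aluminium angle bracket, 35 mm; leave it alone

How it is judged:
At the end, for the whole second after the job is handed in: The source stands upright on the bench at rest, its back within 5 mm of the rail's near face and its side within 5 mm of the inner side face of the stop, square to the rail within 0.06 rad (x of source in the frame of rail between -0.06 and -0.05 m and y of source in the frame of stop between -0.07 and 0.07 m and horizontal distance between source and rail below 0.2 m and angle between the x axis of source and the x axis of rail, either way round below 0.06 rad and angle between source's own z axis and vertical below 0.03 rad and height (world z) of source below 0.004 m and linear speed of source below 0.01 m/s); the robot touches nothing.
It fails at once if the source rocks or tips by more than 0.12 rad (angle between source's own z axis and vertical above 0.12 rad).
It fails at once if the source is lifted off the bench (its underside's centre more than 12 mm up) (height (world z) of source above 0.012 m).
It fails at once if another thing on the bench is moved by more than 25 mm (distance of any of aperture_ring, driver, tape, micrometer, mug, wax, bracket from where it was at the start of the episode above 0.025 m).
It also fails if it takes over 64 s, if anything falls off the work surface, if the arm or the gripper's body presses on something with over 40 N, if the wrist force passes 120 N, or if a joint passes its speed limit or range.

## Working session

There is one attempt and no reset: what is moved stays moved. The work goes in short steps, Python scripts to look and compute and a shell command to move; the robot and the scene stay as the last step left them, time stands still between calls to the robot, and variables do not carry over. Pictures are saved under pics/ and viewed, and the job is handed in when it is done.

```bash
mkdir -p pics
python3 - <<'E'
from cell import robot
import cv2
s=robot.state();print(s)
for n in("scene","top"):
    im=robot.capture(n);cv2.imwrite(f"pics/{n}0.png",im[:,:,::-1])
    print(n,robot.camera_info(n))
print(robot.camera_info("wrist"))
E
```

```text
{'time_s': 0.0, 'joint_pos': array([-1.34678163e+00,  2.59352258e-01,  1.53606538e+00, -1.22891575e-05,
        1.34802052e+00, -2.02819156e-01]), 'joint_vel': array([-0.00090467, -0.00231068,  0.00233742, -0.00040015, -0.00113111,
       -0.0002284 ]), 'joint_efforts': array([-2.14641304e-04, -4.46038198e+01, -2.90572071e+01, -4.58043287e-04,
        1.19570154e-02, -3.29539915e-06]), 'position': array([ 0.22761407, -0.50025779,  0.3030767 ]), 'eef_rot': array([-3.06851475e+00, -6.65004362e-01,  4.95141294e-05]), 'ft_force': array([ 0.29524194, -0.42234039,  0.03618328]), 'wrist_torque': array([-0.01693084,  0.04090216, -0.01600082]), 'finger_gap': 0.9991044687199834}
scene {'K': array([[424.71616369,   0.        , 319.4413121 ],
       [  0.        , 424.71616369, 194.71082471],
       [  0.        ,   0.        ,   1.        ]]), 'distortion': array([0.01158026, 0.        , 0.        , 0.        , 0.        ]), 'R': array([[ 0.71581074,  0.69798984,  0.02061944],
       [ 0.4253616 , -0.41242377, -0.80558932],
       [-0.55378921,  0.5854202 , -0.59211544]]), 't': array([-0.446280
[... 396 characters left out ...]
.13693629, -0.0097256 , -0.99053211]]), 't': array([0.01306182, 0.5701722 , 1.10515434])}
{'K': array([[327.3164199 ,   0.        , 319.48151597],
       [  0.        , 327.3164199 , 196.29179664],
       [  0.        ,   0.        ,   1.        ]]), 'distortion': array([-0.06729336,  0.        ,  0.        ,  0.        ,  0.        ]), 'tool_from_camera': array([[ 1.81635752e-04, -9.53090269e-01, -3.02686153e-01,
         7.83221726e-02],
       [ 9.99999897e-01,  2.98814928e-04, -3.40821231e-04,
         3.90312477e-04],
       [ 4.15280540e-04, -3.02686060e-01,  9.53090225e-01,
        -7.04972632e-02],
       [ 0.00000000e+00,  0.00000000e+00,  0.00000000e+00,
         1.00000000e+00]])}
```

View pics/scene0.png

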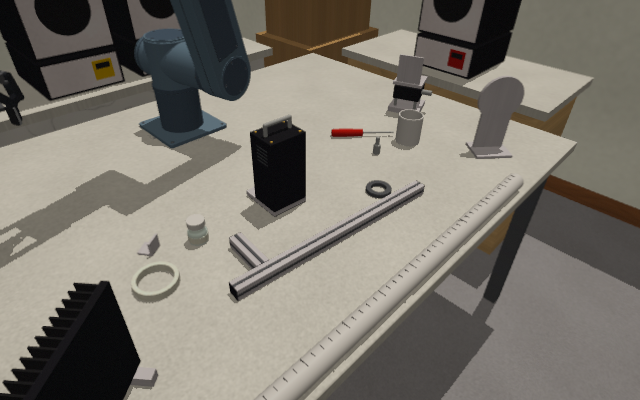

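View pics/top0.png

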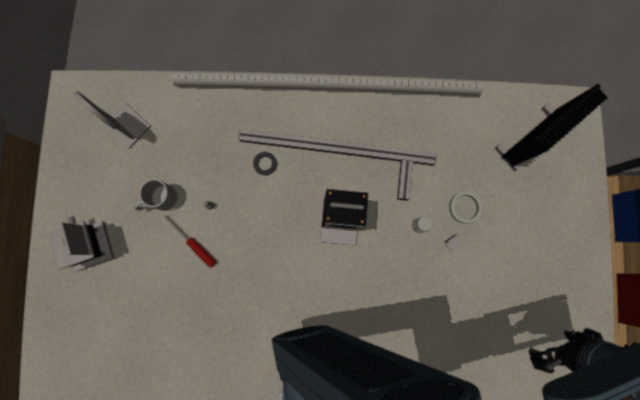

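Run:
```python
import cv2
im=cv2.imread("pics/top0.png")
cv2.imwrite("pics/topA.png",cv2.resize(im[20:220,130:400],None,fx=2.9,fy=2.9,interpolation=cv2.INTER_CUBIC))
cv2.imwrite("pics/topB.png",cv2.resize(im[20:220,340:610],None,fx=2.9,fy=2.9,interpolation=cv2.INTER_CUBIC))
```

```text
(no output)
```

View pics/topA.png

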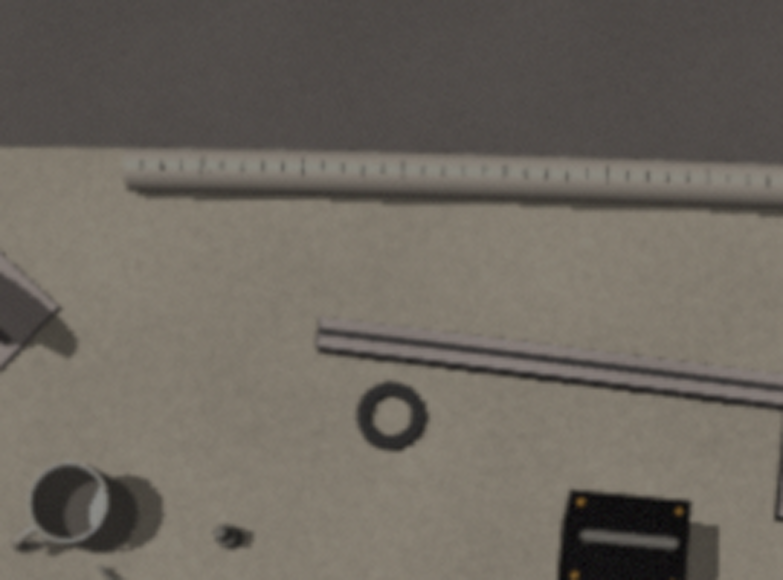

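View pics/topB.png

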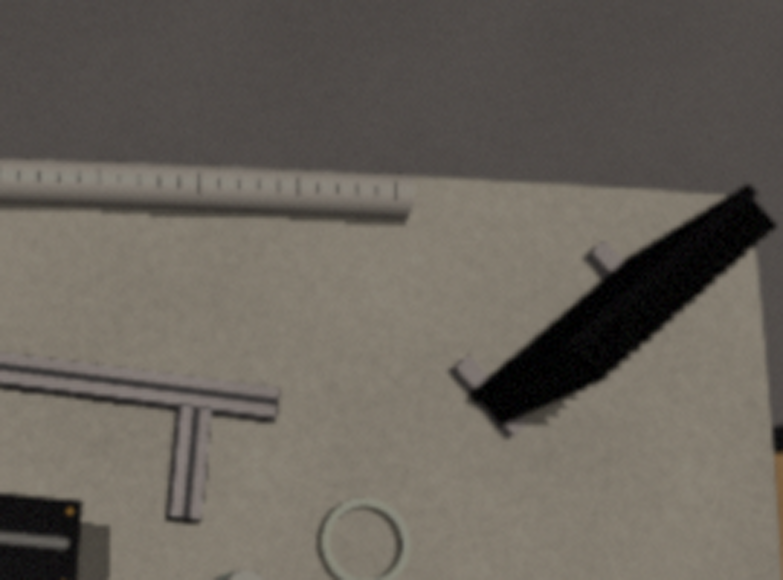

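Run:
```python
import cv2
im=cv2.imread("pics/top0.png")
cv2.imwrite("pics/topC.png",cv2.resize(im[170:260,300:440],None,fx=5.7,fy=5.7,interpolation=cv2.INTER_CUBIC))
cv2.imwrite("pics/topD.png",cv2.resize(im[130:220,350:490],None,fx=5.7,fy=5.7,interpolation=cv2.INTER_CUBIC))
im=cv2.imread("pics/scene0.png")
cv2.imwrite("pics/scC.png",cv2.resize(im[100:310,200:440],None,fx=2.8,fy=2.8,interpolation=cv2.INTER_CUBIC))
```

```text
(no output)
```

View pics/topC.png

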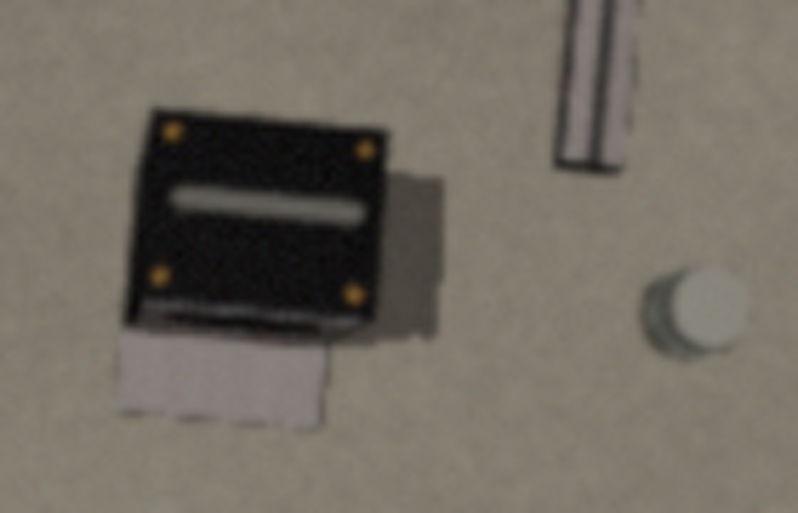

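View pics/topD.png

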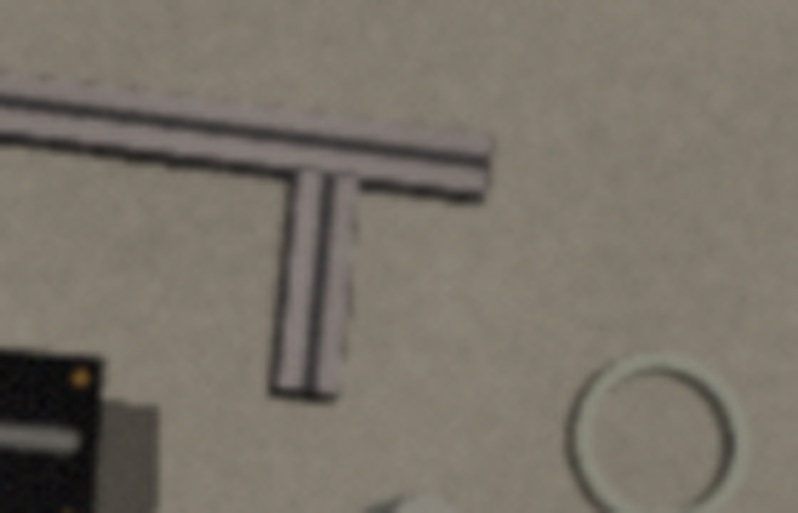

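View pics/scC.png

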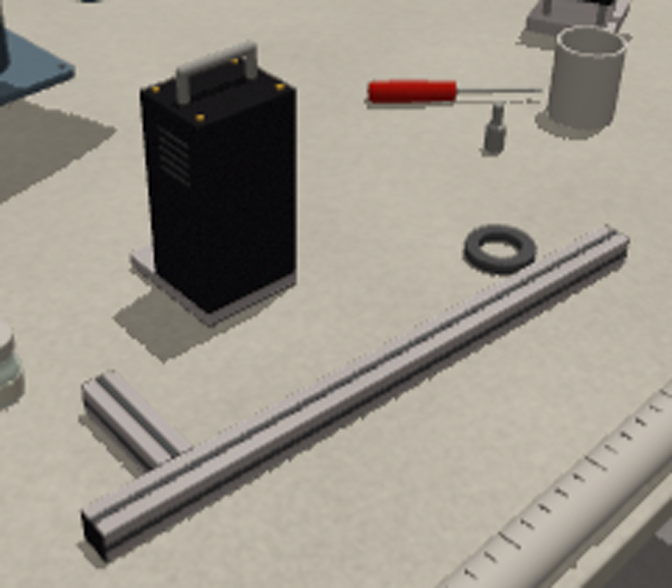

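```bash
cat > h.py <<'E'
from cell import robot
import numpy as np, cv2
def w(cam,px,z):
    i=robot.camera_info(cam);K,d,R,t=[np.array(i[k]) for k in("K","distortion","R","t")]
    u=cv2.undistortPoints(np.array([[px]],float),K,d)[0,0]
    C=-R.T@t; v=R.T@np.array([u[0],u[1],1]); s=(z-C[2])/v[2]; return (C+s*v)[:2]
def pr(cam,P):
    i=robot.camera_info(cam);K,d,R,t=[np.array(i[k]) for k in("K","distortion","R","t")]
    return cv2.projectPoints(np.array(P,float),cv2.Rodrigues(R)[0],t,K,d)[0][:,0]
E
cat > m.py <<'E'
from h import *
C=lambda x,y:(300+x/5.7,170+y/5.7); D=lambda x,y:(350+x/5.7,130+y/5.7); A=lambda x,y:(130+x/2.9,20+y/2.9)
S=lambda x,y:(200+x/2.8,100+y/2.8)
f=lambda n,v:print(n,np.round(v,4))
for n,p,z in[("rail slot L",A(318,330),.03),("rail slot R",D(488,160),.03),("stop slot front",D(310,390),.03),("stop slot back",D(328,178),.03),
 ("plate FL",C(119,411),.016),("plate FR",C(322,427),.016),("topBL",C(152,108),.2),("topBR",C(387,131),.2),("topFL",C(132,300),.2),("topFR",C(375,318),.2),("wax",C(710,308),.06)]: f(n,w("top",p,z))
for n,p,z in[("rail slot L",S(612,233),.03),("rail slot R",S(93,520),.03),("stop slot front",S(96,378),.03),("source BR bottom",S(212,326),0),("BL bottom",S(296,282),0),("source topBR",S(209,131),.2),("topBL",S(297,90),.2),("topFR",S(141,91),.2)]: f("sc "+n,w("scene",p,z))
E
python3 m.py
```

```text
rail slot L [0.7465 0.2466]
rail slot R [ 0.6923 -0.3084]
stop slot front [ 0.5748 -0.2185]
stop slot back [ 0.6806 -0.2281]
plate FL [0.4491 0.0101]
plate FR [ 0.4438 -0.0883]
topBL [0.5683 0.0039]
topBR [ 0.5613 -0.0935]
topFL [0.4887 0.0104]
topFR [ 0.4838 -0.0892]
wax [ 0.5025 -0.2663]
sc rail slot L [0.7467 0.2422]
sc rail slot R [ 0.6927 -0.3082]
sc stop slot front [ 0.5765 -0.2196]
sc source BR bottom [ 0.5625 -0.0896]
sc BL bottom [0.5679 0.0067]
sc source topBR [ 0.5746 -0.0925]
sc topBL [0.5736 0.002 ]
sc topFR [ 0.4888 -0.0899]
```

```bash
cat >> h.py <<'E'
from scipy.spatial.transform import Rotation as Ro
th=-0.0976; Xp=np.array([np.cos(th),np.sin(th),0]); Yp=np.array([-np.sin(th),np.cos(th),0]); Z=np.array([0,0,1.]); RC=np.array([.7195,-.032,0])
def rail(p): d=np.array(p)-RC; return np.array([d@Xp,d@Yp,d[2]])
def wd(xp,yp,z): return RC+xp*Xp+yp*Yp+z*Z
def side(phi): 
    z=-np.sin(phi)*Yp-np.cos(phi)*Z; y=Xp; return np.c_[np.cross(y,z),y,z]
def front(phi,s=-1):  # s=-1: tool x towards robot (camera back)
    z=np.sin(phi)*Xp-np.cos(phi)*Z; y=-s*Yp*-1*-1
    return np.c_[np.cross(y,z),y,z]
def go(T,Rg,L=.073):
    s=robot.state(); R=Ro.from_rotvec(s["eef_rot"]).as_matrix(); p=s["position"]
    g=T-L*Rg[:,2]
    print("t",s["time_s"],"tip rail",np.round(rail(p+L*R[:,2]),4),"F",np.round(s["ft_force"],1),"gap",round(s["finger_gap"],2))
    print("TCP goal",np.round(g,3),"shift (50mm, current tool axes)",np.round(R.T@(g-p)/.05,2))
    print("shift after turn",np.round(Rg.T@(g-p)/.05,2), "turn(60deg)",np.round(Ro.from_matrix(R.T@Rg).as_rotvec()/np.radians(60),3))
    for n,v in zip(("wx","wy","wz"),np.eye(3)): print(n,np.round(R.T@v,3),end=" ")
    print("q",np.round(s["joint_pos"],2))
E
python3 - <<'E'
from h import *
for n,p in(("microm",(210,205)),("driver tip",(167,217)),("driver mid",(200,252)),("ring",(265,163)),("bracket",(452,242)),("tape",(464,208))): print(n,rail([*w("top",p,.02),0]))
go(wd(-.197,.075,.28),side(np.radians(35)))
E
```

```text
microm [-0.20980305  0.33378015  0.        ]
driver tip [-0.25806976  0.44833372  0.        ]
driver mid [-0.34161746  0.34129084  0.        ]
ring [-0.07291294  0.19832593  0.        ]
bracket [-0.22937468 -0.34647032  0.        ]
tape [-0.13026833 -0.37307062  0.        ]
t 0.1 tip rail [-0.444  -0.5139  0.2302] F [-0.5 -0.7  0.3] gap 1.0
TCP goal [0.535 0.104 0.34 ] shift (50mm, current tool axes) [10.59 -8.45 -0.72]
shift after turn [ 9.92  4.94 -7.84] turn(60deg) [-0.306 -0.53  -0.967]
wx [ 0.91   0.414 -0.   ] wy [ 0.414 -0.91   0.002] wz [ 0.    -0.002 -1.   ] q [-1.35  0.26  1.54  0.    1.35 -0.2 ]
```

```bash
python3 -m inch '[[[0,0,-0.8,0,0,0,-0.2],[0,0,-0.8,0,0,0,-0.2],[0.7,-0.56,0,0,0,0,-0.2],[0.7,-0.56,0,0,0,0,-0.2],[0.7,-0.56,0,0,0,0,-0.2],[0.7,-0.56,0,0,0,0,-0.2],[0.7,-0.56,0,0,0,0,-0.2],[0.7,-0.56,0,0,0,0,-0.2],[0.7,-0.56,0,0,0,0,-0.2],[0.7,-0.56,0,0,0,0,-0.2],[0.7,-0.56,0,0,0,0,-0.2],[0.7,-0.56,0,0,0,0,-0.2],[0.7,-0.56,0,0,0,0,-0.2],[0.7,-0.56,0,0,0,0,-0.2],[0.7,-0.56,0,0,0,0,-0.2],[0.7,-0.56,0,0,0,0,-0.2],[0.7,-0.56,0,0,0,0,-0.2],[0,0,0,0,0,0,-0.2]]]'
python3 -c "
from h import *
go(wd(-.197,.075,.28),side(np.radians(35)))"
```

```text
time_s: 2.35
position: [0.5322, 0.1015, 0.3829]
eef_rot: [-3.068, -0.671, 0.002]
ft_force: [0.2, -0.6, -0.2]
finger_gap: 0.4
t 2.35 tip rail [-0.1995  0.1146  0.3099] F [ 0.2 -0.6 -0.2] gap 0.4
TCP goal [0.535 0.104 0.34 ] shift (50mm, current tool axes) [ 0.07 -0.01  0.86]
shift after turn [0.53 0.05 0.68] turn(60deg) [-0.305 -0.529 -0.963]
wx [ 0.909  0.417 -0.001] wy [ 0.417 -0.909  0.001] wz [-0.001 -0.001 -1.   ] q [-0.02  0.2   1.41  0.    1.52  1.12]
```

```bash
python3 -m inch '[[[0,0,0,-0.038,-0.066,-0.12,-0.2],[0,0,0,-0.038,-0.066,-0.12,-0.2],[0,0,0,-0.038,-0.066,-0.12,-0.2],[0,0,0,-0.038,-0.066,-0.12,-0.2],[0,0,0,-0.038,-0.066,-0.12,-0.2],[0,0,0,-0.038,-0.066,-0.12,-0.2],[0,0,0,-0.038,-0.066,-0.12,-0.2],[0,0,0,-0.038,-0.066,-0.12,-0.2],[0,0,0,0,0,0,-0.2]]]'
python3 -c "
from h import *
go(wd(-.197,.075,.10),side(np.radians(35)))
cv2.imwrite('pics/s1.png',robot.capture('scene')[:,:,::-1])"
```

```text
time_s: 3.48
position: [0.5311, 0.0989, 0.3831]
eef_rot: [1.98, 1.783, -0.625]
ft_force: [-0.3, -0.3, -0.4]
finger_gap: 0.398
t 3.475 tip rail [-0.2006  0.07    0.3234] F [-0.3 -0.3 -0.4] gap 0.4
TCP goal [0.535 0.104 0.16 ] shift (50mm, current tool axes) [2.64 0.07 3.6 ]
shift after turn [2.64 0.07 3.6 ] turn(60deg) [-0.004  0.    -0.006]
wx [ 0.086  0.995 -0.06 ] wy [ 0.815 -0.105 -0.57 ] wz [-0.574 -0.    -0.819] q [ 0.26  0.34  1.35 -0.57  1.68  0.37]
```

View pics/s1.png

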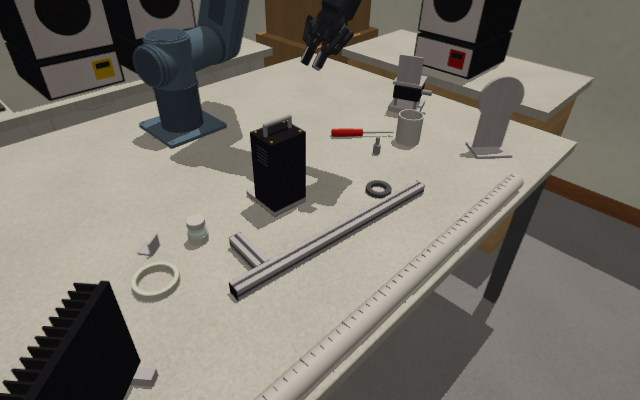

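```bash
python3 -m inch '[[[0.44,0.01,0.6,0,0,0,-0.2],[0.44,0.01,0.6,0,0,0,-0.2],[0.44,0.01,0.6,0,0,0,-0.2],[0.44,0.01,0.6,0,0,0,-0.2],[0.44,0.01,0.6,0,0,0,-0.2],[0.44,0.01,0.6,0,0,0,-0.2],[0,0,0,0,0,0,-0.2]]]'
python3 -c "
from h import *
go(wd(-.197,.062,.015),side(np.radians(35)))
cv2.imwrite('pics/s2.png',robot.capture('scene')[:,:,::-1])
cv2.imwrite('pics/w2.png',robot.capture('wrist')[:,:,::-1])"
```

```text
time_s: 4.4
position: [0.5343, 0.1024, 0.1586]
eef_rot: [1.983, 1.781, -0.629]
ft_force: [-0.4, 0.2, 1.1]
finger_gap: 0.4
t 4.4 tip rail [-0.198   0.0739  0.0988] F [-0.4  0.2  1.1] gap 0.4
TCP goal [0.534 0.091 0.075] shift (50mm, current tool axes) [0.77 0.02 1.51]
shift after turn [0.77 0.01 1.51] turn(60deg) [-0.008  0.001 -0.007]
wx [ 0.087  0.994 -0.064] wy [ 0.814 -0.108 -0.57 ] wz [-0.574 -0.003 -0.819] q [ 0.26  0.55  1.61 -0.59  1.29  0.63]
```

View pics/s2.png

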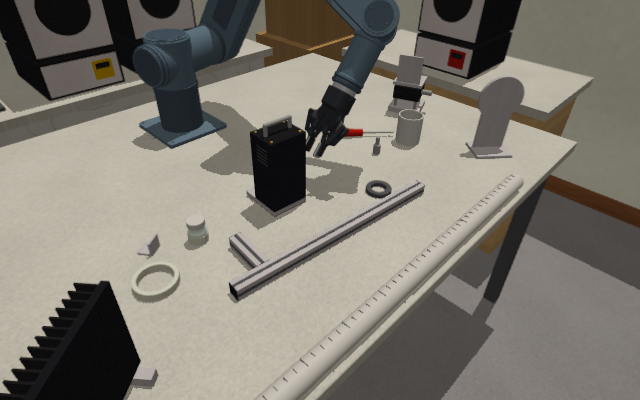

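View pics/w2.png

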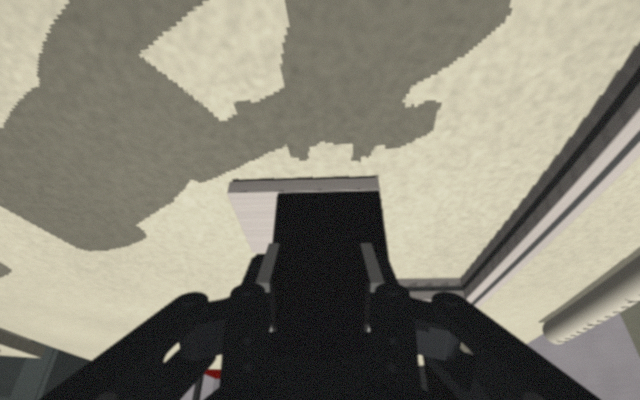

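```bash
python3 -m inch '[[[0.26,0.0,0.5,0,0,0,-0.2],[0.26,0.0,0.5,0,0,0,-0.2],[0.25,0.0,0.5,0,0,0,-0.2],[0,0,0,0,0,0,-0.2]]]'
python3 -c "
from h import *
go(wd(-.197,.05,.012),side(np.radians(35)))
im=robot.capture('scene')[100:220,230:390,::-1]
cv2.imwrite('pics/s3.png',cv2.resize(im,None,fx=4.5,fy=4.5))
cv2.imwrite('pics/w3.png',robot.capture('wrist')[:,:,::-1])"
```

```text
time_s: 5.0
position: [0.5346, 0.0917, 0.0776]
eef_rot: [1.981, 1.781, -0.623]
ft_force: [0.0, 0.0, -0.5]
finger_gap: 0.402
t 5.0 tip rail [-0.1964  0.0633  0.0178] F [ 0.   0.  -0.5] gap 0.4
TCP goal [0.532 0.079 0.072] shift (50mm, current tool axes) [-0.15 -0.02  0.25]
shift after turn [-0.15 -0.02  0.25] turn(60deg) [-0.004 -0.    -0.007]
wx [ 0.087  0.994 -0.06 ] wy [ 0.815 -0.106 -0.57 ] wz [-0.574  0.001 -0.819] q [ 0.25  0.66  1.67 -0.64  1.14  0.72]
```

View pics/s3.png

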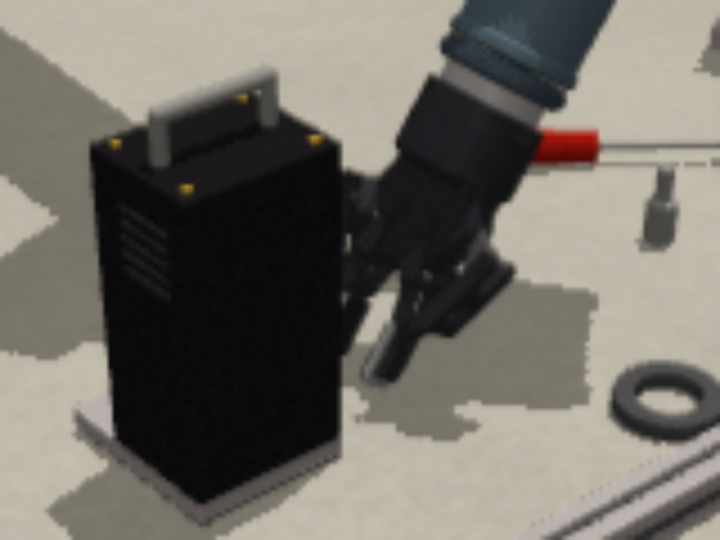

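View pics/w3.png

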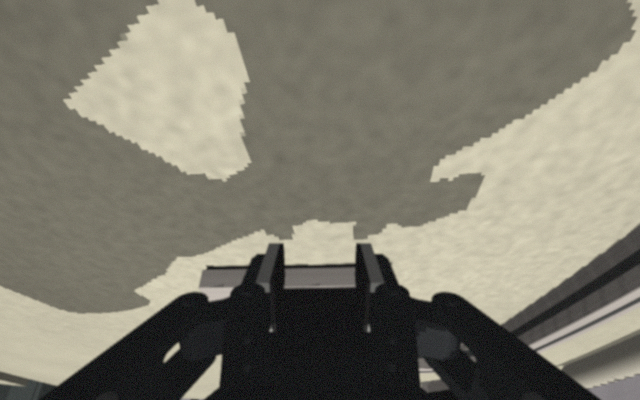

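```bash
python3 -m inch '[[[0.07,0,0.1,0,0,0,-0.2],[-0.16,0,0.115,0,0,0,-0.2],[-0.16,0,0.115,0,0,0,-0.2],[-0.082,0,0.057,0,0,0,-0.2],[-0.082,0,0.057,0,0,0,-0.2],[-0.082,0,0.057,0,0,0,-0.2],[-0.082,0,0.057,0,0,0,-0.2],[-0.082,0,0.057,0,0,0,-0.2]]]'
python3 -c "
from h import *
go(wd(-.197,-.069,.012),side(np.radians(35)))
im=robot.capture('scene')[100:220,230:390,::-1]
cv2.imwrite('pics/s4.png',cv2.resize(im,None,fx=4.5,fy=4.5))
cv2.imwrite('pics/w4.png',robot.capture('wrist')[:,:,::-1])"
```

```text
time_s: 6.1
position: [0.5314, 0.0495, 0.0711]
eef_rot: [1.981, 1.784, -0.614]
ft_force: [1.4, 9.3, 1.4]
finger_gap: 0.402
t 6.1 tip rail [-0.195   0.0212  0.0111] F [1.4 9.3 1.4] gap 0.4
TCP goal [ 0.521 -0.04   0.072] shift (50mm, current tool axes) [-1.49 -0.03  1.01]
shift after turn [-1.48 -0.04  1.02] turn(60deg) [ 0.001 -0.005 -0.007]
wx [ 0.088  0.995 -0.054] wy [ 0.817 -0.103 -0.567] wz [-0.57   0.006 -0.822] q [ 0.18  0.64  1.73 -0.68  1.07  0.7 ]
```

View pics/s4.png

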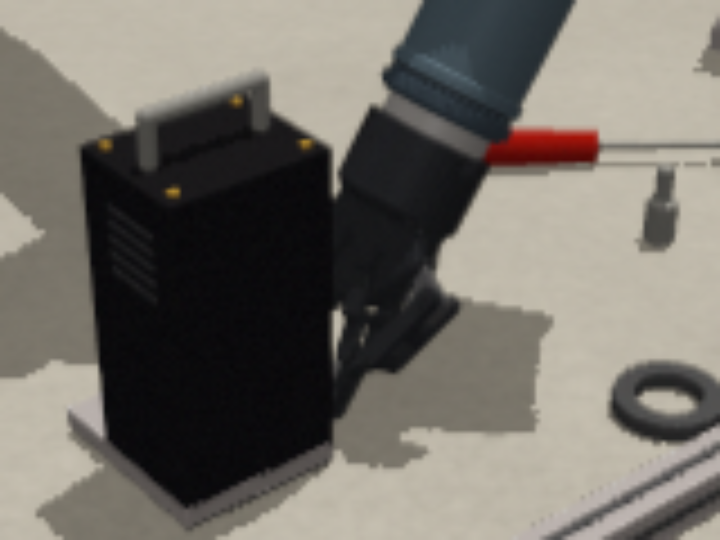

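View pics/w4.png

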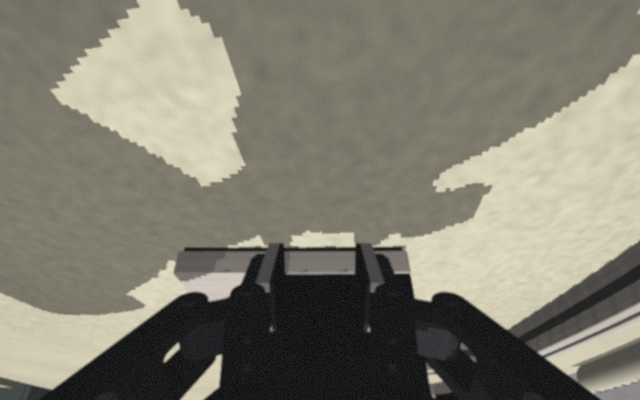

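```bash
python3 -m inch '[[[-0.082,0,0.057,0,0,0,-0.2],[-0.082,0,0.057,0,0,0,-0.2],[-0.082,0,0.057,0,0,0,-0.2],[-0.082,0,0.057,0,0,0,-0.2],[-0.082,0,0.057,0,0,0,-0.2],[-0.082,0,0.057,0,0,0,-0.2],[-0.082,0,0.057,0,0,0,-0.2],[-0.082,0,0.057,0,0,0,-0.2],[-0.082,0,0.057,0,0,0,-0.2],[-0.082,0,0.057,0,0,0,-0.2],[-0.082,0,0.057,0,0,0,-0.2],[-0.082,0,0.057,0,0,0,-0.2]]]'
python3 -c "
from h import *
go(wd(-.197,-.069,.012),side(np.radians(35)))
im=robot.capture('top')[:,:,::-1]; cv2.imwrite('pics/t5.png',im)
cv2.imwrite('pics/t5c.png',cv2.resize(im[140:260,300:460],None,fx=5,fy=5,interpolation=2))
im=robot.capture('scene')[110:290,160:400,::-1]
cv2.imwrite('pics/s5.png',cv2.resize(im,None,fx=3.3,fy=3.3))"
```

```text
time_s: 7.7
position: [0.5246, -0.0103, 0.071]
eef_rot: [1.981, 1.783, -0.616]
ft_force: [1.0, 9.7, 0.2]
finger_gap: 0.401
t 7.7 tip rail [-0.1961 -0.039   0.0111] F [1.  9.7 0.2] gap 0.4
TCP goal [ 0.521 -0.04   0.072] shift (50mm, current tool axes) [-0.5  -0.01  0.33]
shift after turn [-0.5  -0.02  0.33] turn(60deg) [ 0.    -0.004 -0.007]
wx [ 0.087  0.995 -0.055] wy [ 0.817 -0.103 -0.568] wz [-0.57   0.004 -0.821] q [ 0.07  0.61  1.79 -0.73  0.99  0.67]
```

View pics/t5c.png

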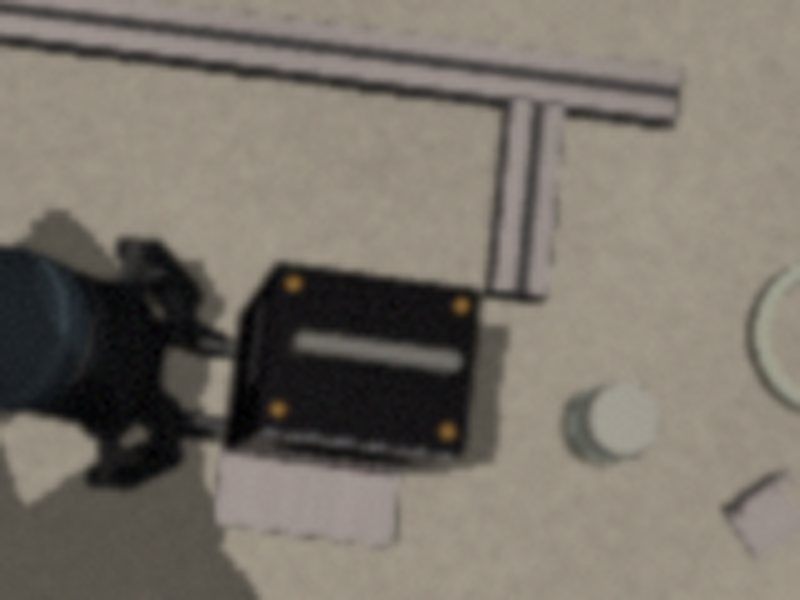

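View pics/s5.png

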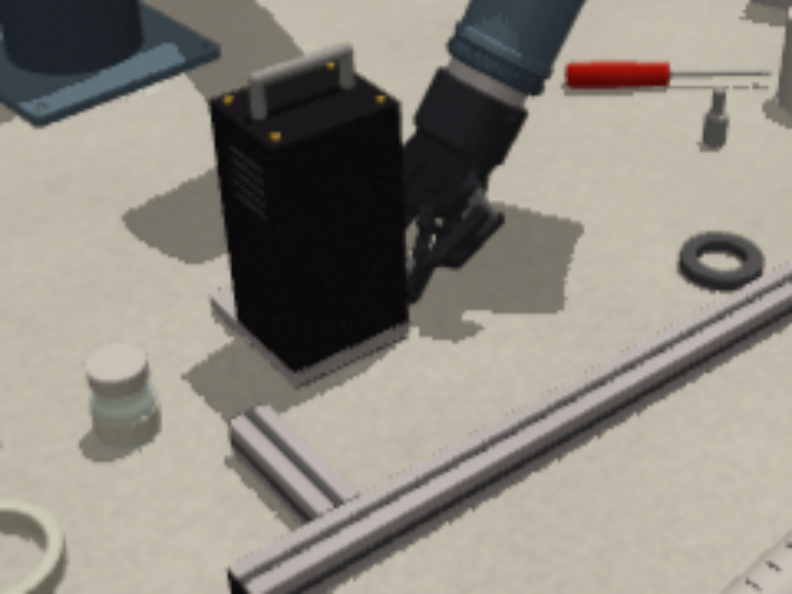

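Run:
```python
from h import *
C=lambda x,y:(300+x/5,140+y/5); S=lambda x,y:(160+x/3.3,110+y/3.3)
for n,c,p,z in[("plate FL","top",C(216,523),.016),("plate FR","top",C(395,545),.016),("topBL","top",C(281,264),.2),("topBR","top",C(479,290),.2),("BR bot","scene",S(299,386),0),("BL bot","scene",S(408,333),0),("topBR","scene",S(277,150),.2),("topBL","scene",S(400,102),.2)]:
    print(n,c,np.round(rail([*w(c,p,z),0]),4))
```

```text
plate FL top [-0.2725 -0.0464  0.    ]
plate FR top [-0.2725 -0.146   0.    ]
topBL top [-0.1544 -0.0491  0.    ]
topBR top [-0.1551 -0.1435  0.    ]
BR bot scene [-0.1555 -0.1411  0.    ]
BL bot scene [-0.156  -0.0449  0.    ]
topBR scene [-0.148  -0.1443  0.    ]
topBL scene [-0.1504 -0.0483  0.    ]
```

```bash
python3 -m inch '[[[-0.082,0,0.057,0,0,0,-0.2],[-0.082,0,0.057,0,0,0,-0.2],[-0.082,0,0.057,0,0,0,-0.2],[-0.082,0,0.057,0,0,0,-0.2],[-0.082,0,0.057,0,0,0,-0.2],[-0.082,0,0.057,0,0,0,-0.2],[-0.03,0,0.02,0,0,0,-0.2],[0,0,0,0,0,0,-0.2],[0.16,0,-0.115,0,0,0,-0.2],[0.33,0,-0.23,0,0,0,-0.2],[0.33,0,-0.23,0,0,0,-0.2],[-0.28,0,-0.41,0,0,0,-0.2],[-0.28,0,-0.41,0,0,0,-0.2],[-0.28,0,-0.41,0,0,0,-0.2],[-0.4,0,-0.57,0,0,0,-0.2],[-0.4,0,-0.57,0,0,0,-0.2],[-0.4,0,-0.57,0,0,0,-0.2],[-0.4,0,-0.57,0,0,0,-0.2],[0,0,0,0,0,0,-0.2]]]'
python3 -c "
from h import *
go(wd(-.33,-.13,.15),front(0))
print(front(0))
im=robot.capture('top')[:,:,::-1]; cv2.imwrite('pics/t6.png',im)
cv2.imwrite('pics/t6c.png',cv2.resize(im[140:260,300:460],None,fx=5,fy=5,interpolation=2))
"
```

```text
time_s: 10.18
position: [0.5265, 0.0085, 0.2881]
eef_rot: [1.979, 1.78, -0.615]
ft_force: [0.1, 0.0, -0.4]
finger_gap: 0.402
t 10.175 tip rail [-0.1958 -0.0203  0.2282] F [ 0.1  0.  -0.4] gap 0.4
TCP goal [ 0.378 -0.129  0.223] shift (50mm, current tool axes) [-1.76 -2.67  2.79]
shift after turn [ 2.68 -3.03  1.3 ] turn(60deg) [-0.452  0.46  -1.456]
wx [ 0.089  0.995 -0.053] wy [ 0.815 -0.103 -0.57 ] wz [-0.572  0.008 -0.82 ] q [ 0.11  0.34  1.59 -0.61  1.39  0.38]
[[-0.9952409   0.09744512  0.        ]
 [ 0.09744512  0.9952409  -0.        ]
 [-0.          0.         -1.        ]]
```

View pics/t6.png

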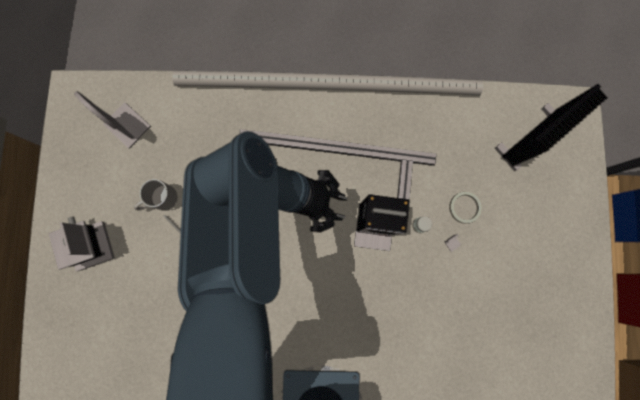

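View pics/t6c.png

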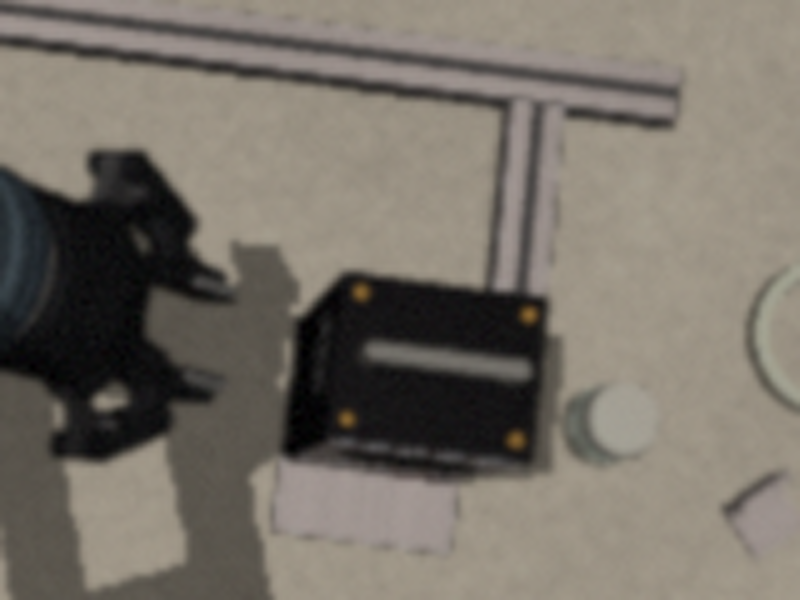

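```bash
python3 -m inch '[[[0,-0.7,0,0,0,0,-0.2],[0,-0.8,0,0,0,0,-0.2],[0,-0.8,0,0,0,0,-0.2],[0,-0.7,0,0,0,0,-0.2],[0,0,0,0,0,0,-0.2]]]'
python3 -c "
from h import *
go(wd(-.31,-.132,.12),front(np.radians(15)),.069)
C=lambda x,y:(300+x/5,140+y/5)
for n,c,p,z in[('plate FL','top',C(274,531),.016),('plate FR','top',C(454,553),.016),('topBL','top',C(347,271),.2),('topBR','top',C(546,297),.2)]:
    print(n,c,np.round(rail([*w(c,p,z),0]),4))
"
```

```text
time_s: 10.85
position: [0.3735, 0.0234, 0.2837]
eef_rot: [1.979, 1.785, -0.626]
ft_force: [-0.1, 0.5, 1.2]
finger_gap: 0.403
t 10.85 tip rail [-0.3501 -0.0182  0.2271] F [-0.1  0.5  1.2] gap 0.4
TCP goal [ 0.38  -0.131  0.187] shift (50mm, current tool axes) [-1.4   0.46  3.35]
shift after turn [ 0.08 -3.07  1.99] turn(60deg) [-0.64   0.26  -1.369]
wx [ 0.083  0.995 -0.061] wy [ 0.815 -0.103 -0.57 ] wz [-0.573 -0.002 -0.819] q [ 0.18  0.11  1.91 -0.6   1.36  0.48]
plate FL top [-0.273  -0.0786  0.    ]
plate FR top [-0.273 -0.179  0.   ]
topBL top [-0.1539 -0.0805  0.    ]
topBR top [-0.1545 -0.1756  0.    ]
```

```bash
python3 -m inch '[[[0,0,0,-0.064,0.026,-0.137,-0.2],[0,0,0,-0.064,0.026,-0.137,-0.2],[0,0,0,-0.064,0.026,-0.137,-0.2],[0,0,0,-0.064,0.026,-0.137,-0.2],[0,0,0,-0.064,0.026,-0.137,-0.2],[0,0,0,-0.064,0.026,-0.137,-0.2],[0,0,0,-0.064,0.026,-0.137,-0.2],[0,0,0,-0.064,0.026,-0.137,-0.2],[0,0,0,-0.064,0.026,-0.137,-0.2],[0,0,0,-0.064,0.026,-0.137,-0.2],[0,0,0,0,0,0,-0.2]]]'
python3 -c "
from h import *
go(wd(-.312,-.130,.07),front(np.radians(15)),.069)
"
```

```text
time_s: 12.22
position: [0.3768, 0.0217, 0.2845]
eef_rot: [0.152, 2.873, -0.02]
ft_force: [0.3, 0.6, -0.8]
finger_gap: 0.402
t 12.225 tip rail [-0.3283  0.0199  0.2179] F [ 0.3  0.6 -0.8] gap 0.4
TCP goal [ 0.379 -0.129  0.137] shift (50mm, current tool axes) [ 0.43 -3.    2.95]
shift after turn [ 0.45 -3.    2.94] turn(60deg) [-0.002  0.003 -0.008]
wx [-0.96   0.106  0.26 ] wy [ 0.102  0.994 -0.027] wz [-0.261  0.    -0.965] q [-0.28 -0.19  2.08  0.05  0.99 -1.76]
```

```bash
python3 -m inch '[[[0,-0.6,0,0,0,0,-0.2],[0,-0.6,0,0,0,0,-0.2],[0,-0.6,0,0,0,-0.008,-0.2],[0,-0.6,0,0,0,0,-0.2],[0,-0.6,0,0,0,0,-0.2],[0.07,0,0.49,0,0,0,-0.2],[0.07,0,0.49,0,0,0,-0.2],[0.07,0,0.49,0,0,0,-0.2],[0.08,0,0.49,0,0,0,-0.2],[0.08,0,0.49,0,0,0,-0.2],[0.08,0,0.49,0,0,0,-0.2],[0,0,0,0,0,0,-0.2]]]'
python3 -c "
from h import *
go(wd(-.312,-.130,.01),front(np.radians(15)),.069)
cv2.imwrite('pics/t7.png',cv2.resize(robot.capture('top')[140:300,280:480,::-1],None,fx=3.7,fy=3.7,interpolation=2))
cv2.imwrite('pics/w7.png',robot.capture('wrist')[:,:,::-1])
"
```

```text
time_s: 13.72
position: [0.3773, -0.1273, 0.1354]
eef_rot: [0.138, 2.878, -0.017]
ft_force: [-0.2, -0.3, 0.2]
finger_gap: 0.399
t 13.725 tip rail [-0.3135 -0.1281  0.0687] F [-0.2 -0.3  0.2] gap 0.4
TCP goal [ 0.379 -0.129  0.077] shift (50mm, current tool axes) [ 0.28 -0.04  1.14]
shift after turn [ 0.28 -0.04  1.14] turn(60deg) [ 0.001 -0.001  0.002]
wx [-0.962  0.095  0.256] wy [ 0.092  0.995 -0.024] wz [-0.258  0.001 -0.966] q [-0.72  0.1   2.27  0.28  0.58 -2.41]
```

View pics/w7.png

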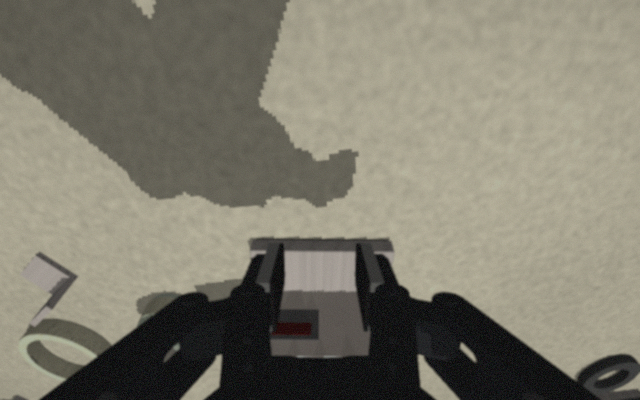

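View pics/t7.png

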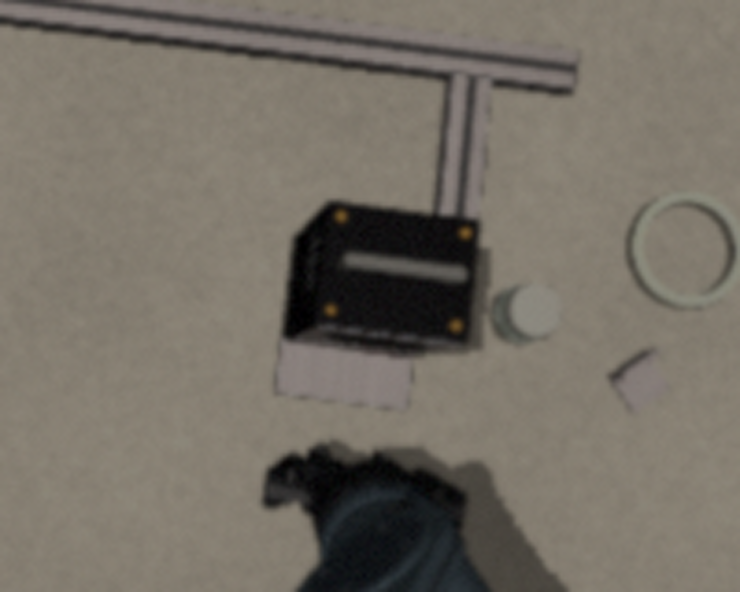

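```bash
python3 -m inch '[[[0.09,-0.01,0.38,0,0,0,-0.2],[0.09,-0.01,0.38,0,0,0,-0.2],[0.1,-0.01,0.38,0,0,0,-0.2],[0,0,0,0,0,0,-0.2]]]'
python3 -c "
from h import *
go(wd(-.285,-.130,.01),front(np.radians(15)),.069)
cv2.imwrite('pics/w8.png',robot.capture('wrist')[:,:,::-1])
"
```

```text
time_s: 14.32
position: [0.3794, -0.1301, 0.0785]
eef_rot: [0.136, 2.874, -0.02]
ft_force: [0.3, -0.0, 0.4]
finger_gap: 0.398
t 14.325 tip rail [-0.3109 -0.1308  0.0119] F [ 0.3 -0.   0.4] gap 0.4
TCP goal [ 0.405 -0.132  0.077] shift (50mm, current tool axes) [-0.49  0.01  0.17]
shift after turn [-0.49  0.02  0.17] turn(60deg) [-0.     0.003  0.003]
wx [-0.961  0.094  0.26 ] wy [ 0.091  0.996 -0.026] wz [-0.261 -0.001 -0.965] q [-0.72  0.24  2.32  0.41  0.39 -2.57]
```

View pics/w8.png

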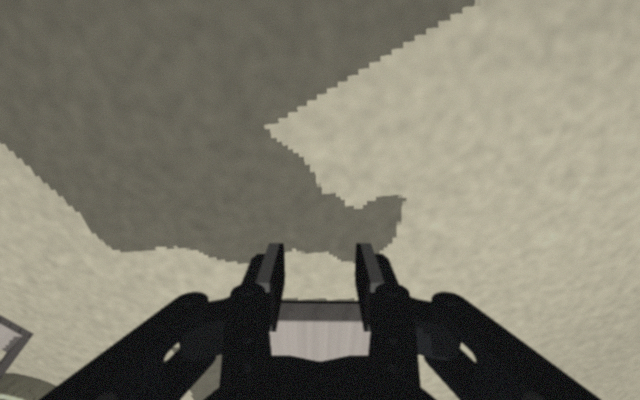

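```bash
python3 -m inch '[[[0.016,0,0.06,0,0,0,-0.2],[-0.097,0,0.026,0,0,0,-0.2],[-0.097,0,0.026,0,0,0,-0.2],[-0.097,0,0.026,0,0,0,-0.2],[-0.097,0,0.026,0,0,0,-0.2],[-0.097,0,0.026,0,0,0,-0.2],[-0.097,0,0.026,0,0,0,-0.2],[-0.097,0,0.026,0,0,0,-0.2],[-0.097,0,0.026,0,0,0,-0.2]]]'
python3 -c "
from h import *
go(wd(-.146,-.130,.009),front(np.radians(15)),.069)
cv2.imwrite('pics/w9.png',robot.capture('wrist')[:,:,::-1])
cv2.imwrite('pics/s9.png',cv2.resize(robot.capture('scene')[100:290,130:390,::-1],None,fx=3,fy=3,interpolation=2))
"
```

```text
time_s: 15.5
position: [0.4167, -0.1322, 0.0745]
eef_rot: [0.133, 2.879, -0.016]
ft_force: [-17.5, -0.5, 12.8]
finger_gap: 0.403
t 15.5 tip rail [-0.2739 -0.1291  0.0078] F [-17.5  -0.5  12.8] gap 0.4
TCP goal [ 0.544 -0.145  0.076] shift (50mm, current tool axes) [-2.48 -0.03  0.63]
shift after turn [-2.47 -0.02  0.64] turn(60deg) [ 0.002 -0.002  0.005]
wx [-0.962  0.092  0.255] wy [ 0.089  0.996 -0.023] wz [-0.256  0.001 -0.967] q [-0.66  0.3   2.24  0.36  0.4  -2.45]
```

View pics/w9.png

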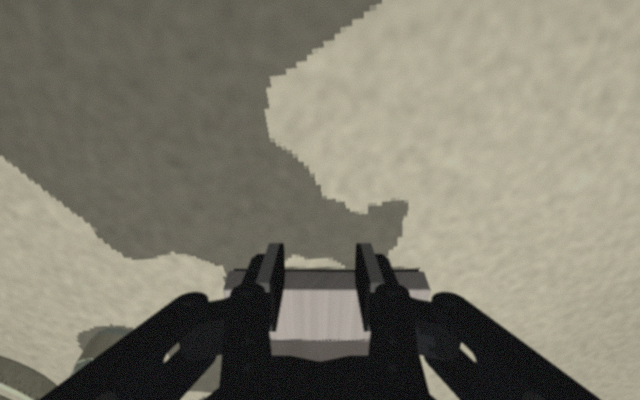

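View pics/s9.png

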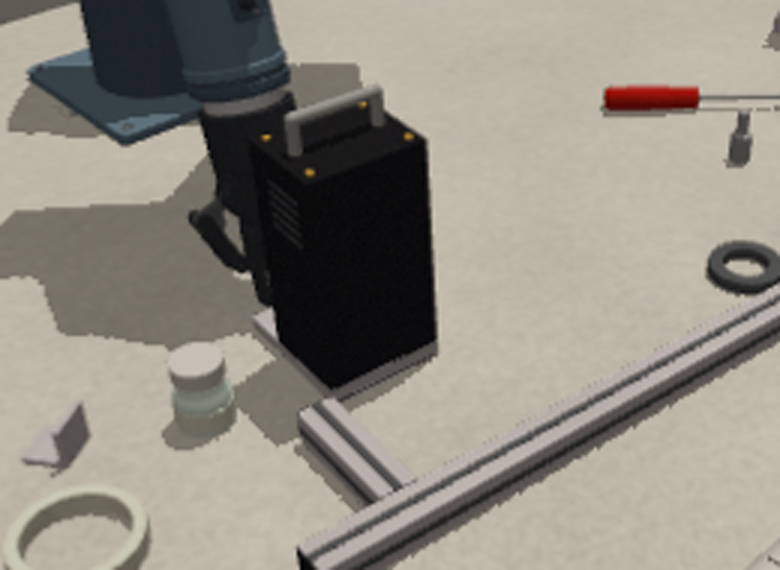

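```bash
python3 -m inch '[[[-0.016,0,-0.06,0,0,0,-0.2],[-0.097,0,0.026,0,0,0,-0.2],[-0.097,0,0.026,0,0,0,-0.2],[-0.097,0,0.026,0,0,0,-0.2]]]'
python3 -c "
from h import *
go(wd(-.146,-.130,.012),front(np.radians(15)),.069)
"
```

```text
time_s: 16.1
position: [0.431, -0.1329, 0.0771]
eef_rot: [0.132, 2.881, -0.014]
ft_force: [-14.1, 1.6, 8.1]
finger_gap: 0.401
t 16.1 tip rail [-0.2598 -0.1282  0.0104] F [-14.1   1.6   8.1] gap 0.4
TCP goal [ 0.544 -0.145  0.079] shift (50mm, current tool axes) [-2.2  -0.04  0.55]
shift after turn [-2.2  -0.03  0.56] turn(60deg) [ 0.004 -0.004  0.005]
wx [-0.963  0.091  0.254] wy [ 0.089  0.996 -0.021] wz [-0.254  0.002 -0.967] q [-0.63  0.31  2.2   0.33  0.42 -2.4 ]
```

```bash
python3 -m inch '[[[-0.097,0,0.026,0,0,0,-0.2],[-0.097,0,0.026,0,0,0,-0.2],[-0.097,0,0.026,0,0,0,-0.2],[-0.097,0,0.026,0,0,0,-0.2],[-0.097,0,0.026,0,0,0,-0.2],[-0.097,0,0.026,0,0,0,-0.2]]]'
python3 -c "
from h import *
go(wd(-.146,-.130,.012),front(np.radians(15)),.069)
cv2.imwrite('pics/w10.png',robot.capture('wrist')[:,:,::-1])
cv2.imwrite('pics/t10.png',cv2.resize(robot.capture('top')[140:260,320:480,::-1],None,fx=5,fy=5,interpolation=2))
cv2.imwrite('pics/s10.png',cv2.resize(robot.capture('scene')[100:290,130:390,::-1],None,fx=3,fy=3,interpolation=2))
"
```

```text
time_s: 16.85
position: [0.4605, -0.1355, 0.0771]
eef_rot: [0.132, 2.882, -0.013]
ft_force: [-15.8, 2.1, 10.7]
finger_gap: 0.397
t 16.85 tip rail [-0.2302 -0.128   0.0104] F [-15.8   2.1  10.7] gap 0.4
TCP goal [ 0.544 -0.145  0.079] shift (50mm, current tool axes) [-1.63 -0.05  0.4 ]
shift after turn [-1.63 -0.03  0.4 ] turn(60deg) [ 0.004 -0.005  0.005]
wx [-0.963  0.091  0.253] wy [ 0.089  0.996 -0.021] wz [-0.253  0.002 -0.967] q [-0.59  0.35  2.14  0.29  0.45 -2.32]
```

View pics/w10.png

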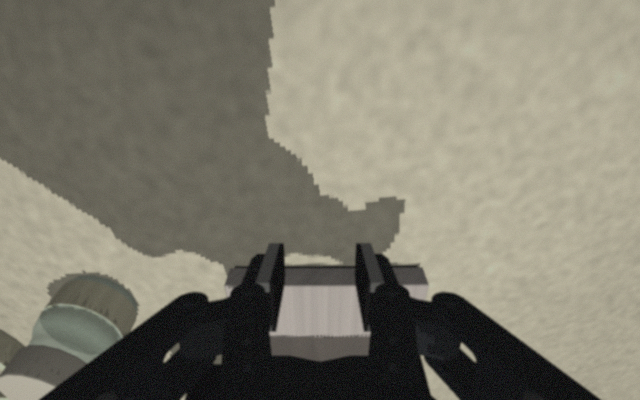

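View pics/t10.png

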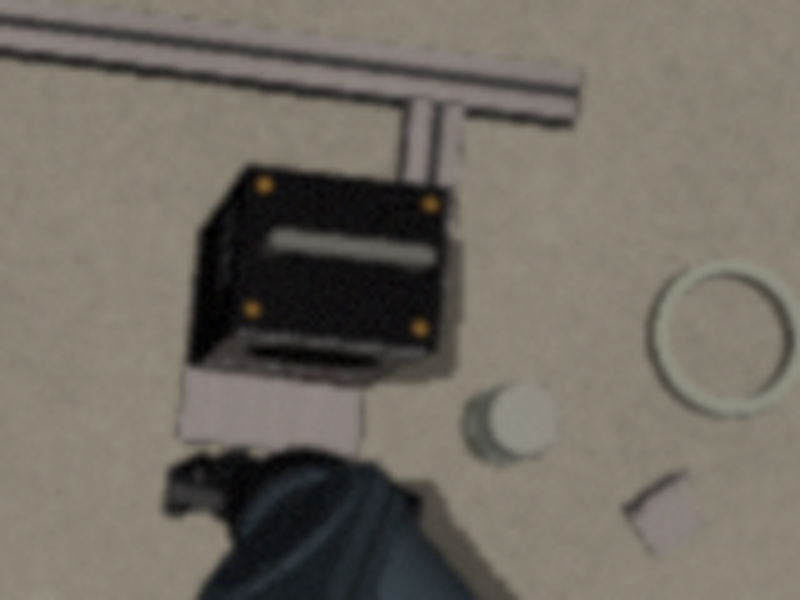

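View pics/s10.png

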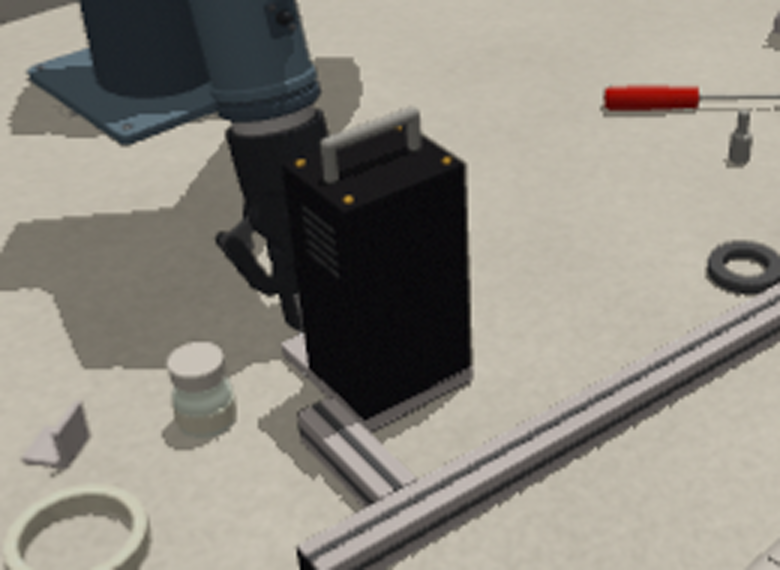

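```bash
python3 -c "
from h import *
C=lambda x,y:(320+x/5,140+y/5); S=lambda x,y:(130+x/3,100+y/3)
for n,c,p,z in[('plate FL','top',C(178,441),.016),('topBL','top',C(247,164),.2),('topBR','top',C(446,187),.2),('BR bot','scene',S(364,421),0),('BL bot','scene',S(470,376),0),('topBR','scene',S(349,212),.2),('topBL','scene',S(466,163),.2)]:
    print(n,c,np.round(rail([*w(c,p,z),0]),4))
"
```

```text
plate FL top [-0.2234 -0.0753  0.    ]
topBL top [-0.1028 -0.0751  0.    ]
topBR top [-0.1018 -0.1708  0.    ]
BR bot scene [-0.1154 -0.165   0.    ]
BL bot scene [-0.1073 -0.0717  0.    ]
topBR scene [-0.0964 -0.1712  0.    ]
topBL scene [-0.0992 -0.0749  0.    ]
```

```bash
python3 -m inch '[[[-0.097,0,0.026,0,0,0,-0.2],[-0.097,0,0.026,0,0,0,-0.2],[-0.097,0,0.026,0,0,0,-0.2],[-0.097,0,0.026,0,0,0,-0.2],[-0.097,0,0.026,0,0,0,-0.2],[-0.097,0,0.026,0,0,0,-0.2],[-0.097,0,0.026,0,0,0,-0.2],[-0.097,0,0.026,0,0,0,-0.2],[-0.097,0,0.026,0,0,0,-0.2],[-0.097,0,0.026,0,0,0,-0.2],[-0.097,0,0.026,0,0,0,-0.2],[-0.097,0,0.026,0,0,0,-0.2],[-0.097,0,0.026,0,0,0,-0.2],[-0.097,0,0.026,0,0,0,-0.2]]]'
python3 -c "
from h import *
go(wd(-.146,-.130,.012),front(np.radians(15)),.069)
cv2.imwrite('pics/t11.png',cv2.resize(robot.capture('top')[120:240,320:480,::-1],None,fx=5,fy=5,interpolation=2))
cv2.imwrite('pics/s11.png',cv2.resize(robot.capture('scene')[110:300,150:410,::-1],None,fx=3,fy=3,interpolation=2))
"
```

```text
time_s: 18.75
position: [0.5303, -0.1425, 0.0772]
eef_rot: [0.132, 2.883, -0.014]
ft_force: [-16.1, 1.6, 9.7]
finger_gap: 0.401
t 18.75 tip rail [-0.1601 -0.1282  0.0104] F [-16.1   1.6   9.7] gap 0.4
TCP goal [ 0.544 -0.145  0.079] shift (50mm, current tool axes) [-0.27 -0.03  0.04]
shift after turn [-0.27 -0.03  0.04] turn(60deg) [ 0.003 -0.006  0.005]
wx [-0.963  0.091  0.252] wy [ 0.089  0.996 -0.021] wz [-0.253  0.002 -0.968] q [-0.52  0.44  1.97  0.22  0.51 -2.18]
```

View pics/t11.png

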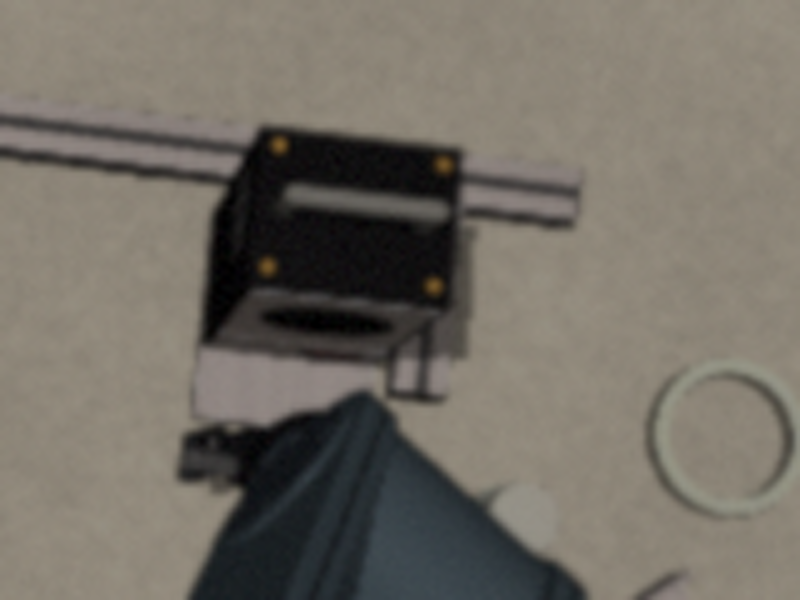

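View pics/s11.png

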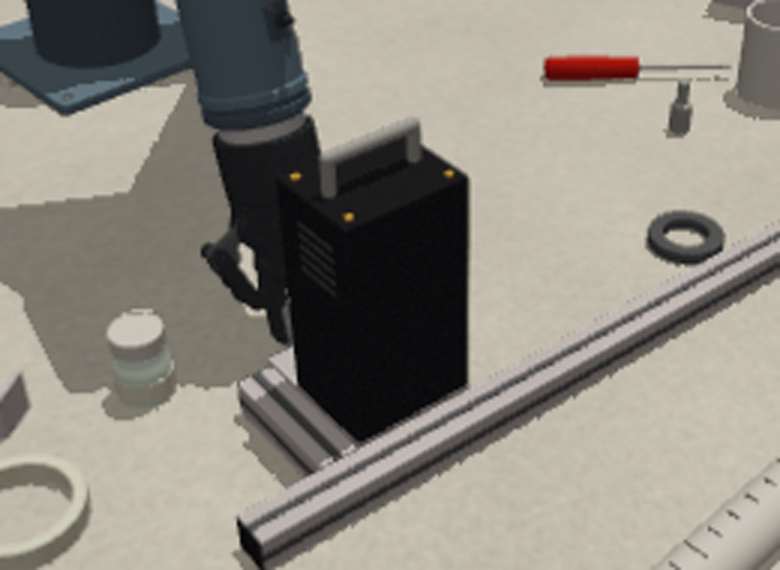

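```bash
python3 -m inch '[[[-0.06,0,0.016,0,0,0,-0.2],[-0.06,0,0.016,0,0,0,-0.2],[-0.06,0,0.016,0,0,0,-0.2],[-0.06,0,0.016,0,0,0,-0.2]]]'; python3 -m inch '[[[-0.04,0,0.011,0,0,0,-0.2]]]'
```

```text
time_s: 19.35
position: [0.5426, -0.1437, 0.0772]
eef_rot: [0.132, 2.883, -0.015]
ft_force: [-14.9, 1.3, 9.1]
finger_gap: 0.398
time_s: 19.48
position: [0.5448, -0.1439, 0.0772]
eef_rot: [0.132, 2.883, -0.015]
ft_force: [-14.2, 1.5, 8.9]
finger_gap: 0.4
```

```bash
for i in 1; do python3 -m inch '[[[-0.04,0,0.011,0,0,0,-0.2]]]'; done;  python3 -m inch '[[[-0.03,0,0.008,0,0,0,-0.2]]]' ; python3 -c "
from h import *
go(wd(-.146,-.130,.012),front(np.radians(15)),.069)
cv2.imwrite('pics/s12.png',cv2.resize(robot.capture('scene')[200:290,220:360,::-1],None,fx=5.5,fy=5.5,interpolation=2))
"
```

```text
time_s: 19.6
position: [0.5461, -0.1439, 0.0771]
eef_rot: [0.132, 2.885, -0.014]
ft_force: [-24.4, -0.5, 18.2]
finger_gap: 0.402
time_s: 19.73
position: [0.5464, -0.144, 0.0771]
eef_rot: [0.131, 2.887, -0.014]
ft_force: [-29.3, -1.7, 23.2]
finger_gap: 0.397
t 19.725 tip rail [-0.1442 -0.1281  0.0103] F [-29.3  -1.7  23.2] gap 0.4
TCP goal [ 0.544 -0.145  0.079] shift (50mm, current tool axes) [ 0.04 -0.03 -0.04]
shift after turn [ 0.04 -0.03 -0.04] turn(60deg) [ 0.004 -0.01   0.006]
wx [-0.965  0.09   0.248] wy [ 0.088  0.996 -0.02 ] wz [-0.249  0.002 -0.969] q [-0.51  0.46  1.93  0.2   0.53 -2.15]
```

View pics/s12.png

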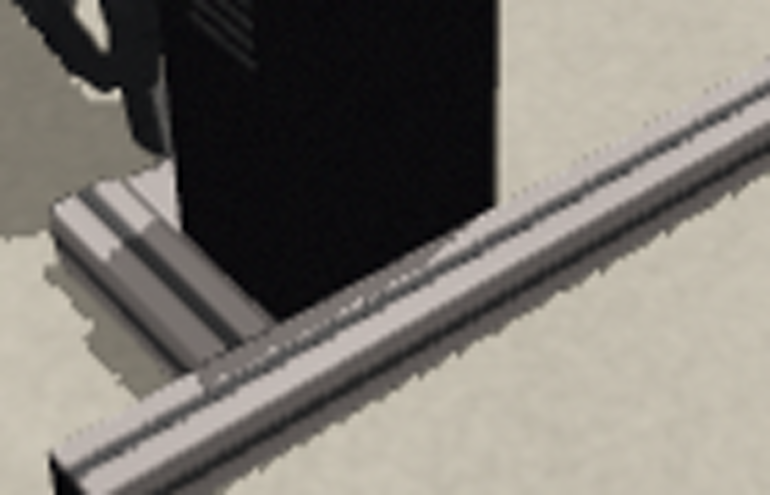

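```bash
python3 -m inch '[[[0.1,0,-0.03,0,0,0,-0.2],[0.39,0,-0.1,0,0,0,-0.2],[0.39,0,-0.1,0,0,0,-0.2],[0.39,0,-0.1,0,0,0,-0.2],[-0.13,0,-0.48,0,0,0,-0.2],[-0.13,0,-0.48,0,0,0,-0.2],[-0.13,0,-0.48,0,0,0,-0.2],[-0.13,0,-0.48,0,0,0,-0.2],[-0.13,0,-0.48,0,0,0,-0.2],[-0.13,0,-0.48,0,0,0,-0.2],[0,0.6,0,0,0,0,-0.2],[0,0.6,0,0,0,0,-0.2],[0,0.6,0,0,0,0,-0.2],[0,0.6,0,0,0,0,-0.2],[0,0.6,0,0,0,0,-0.2],[0,0,0,0,0,0,-0.2]]]'; python3 -c "
from h import *
go(wd(-.07,-.02,.15),side(np.radians(35)),.069)
im=robot.capture('top')[:,:,::-1]
cv2.imwrite('pics/t13.png',cv2.resize(im[120:240,320:480],None,fx=5,fy=5,interpolation=2))
cv2.imwrite('pics/s13.png',cv2.resize(robot.capture('scene')[110:300,150:410,::-1],None,fx=3,fy=3,interpolation=2))
"
```

```text
time_s: 21.78
position: [0.5009, 0.0111, 0.2271]
eef_rot: [0.129, 2.874, -0.02]
ft_force: [0.1, -1.0, -0.7]
finger_gap: 0.397
t 21.775 tip rail [-0.2037  0.0216  0.1605] F [ 0.1 -1.  -0.7] gap 0.4
TCP goal [ 0.652 -0.006  0.207] shift (50mm, current tool axes) [-2.82 -0.06  1.19]
shift after turn [0.2  3.04 0.36] turn(60deg) [ 0.64  -0.257  1.371]
wx [-0.961  0.09   0.26 ] wy [ 0.086  0.996 -0.026] wz [-0.262 -0.002 -0.965] q [-0.22  0.12  1.94  0.04  0.82 -1.73]
```

View pics/t13.png

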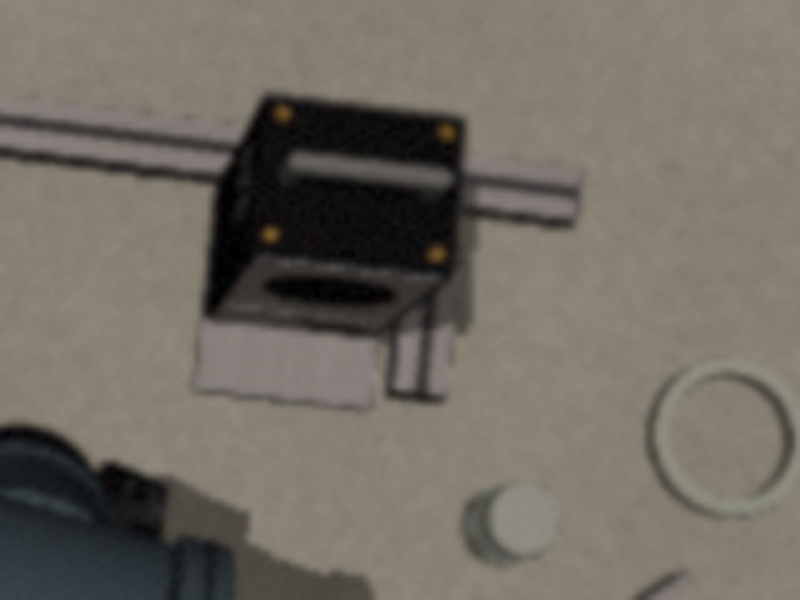

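View pics/s13.png

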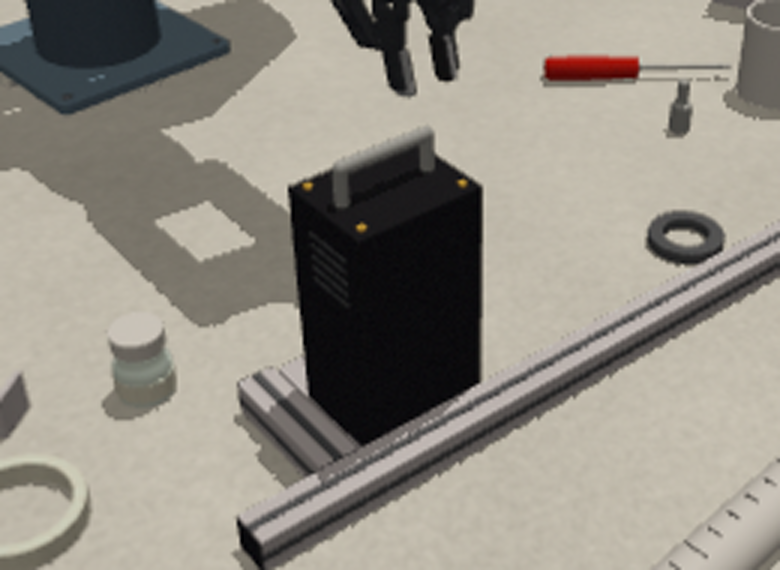

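```bash
python3 -m inch '[[[0,0,0,0.064,-0.026,0.137,-0.2],[0,0,0,0.064,-0.026,0.137,-0.2],[0,0,0,0.064,-0.026,0.137,-0.2],[0,0,0,0.064,-0.026,0.137,-0.2],[0,0,0,0.064,-0.026,0.137,-0.2],[0,0,0,0.064,-0.026,0.137,-0.2],[0,0,0,0.064,-0.026,0.137,-0.2],[0,0,0,0.064,-0.026,0.137,-0.2],[0,0,0,0.064,-0.026,0.137,-0.2],[0,0,0,0.064,-0.026,0.137,-0.2],[0.04,0.6,0.07,0,0,0,-0.2],[0.04,0.6,0.07,0,0,0,-0.2],[0.04,0.6,0.07,0,0,0,-0.2],[0.04,0.6,0.07,0,0,0,-0.2],[0.04,0.6,0.07,0,0,0,-0.2],[0,0,0,0,0,0,-0.2]]]'; python3 -c "
from h import *
go(wd(-.07,-.03,.06),side(np.radians(35)),.069)
cv2.imwrite('pics/w14.png',robot.capture('wrist')[:,:,::-1])
C=lambda x,y:(320+x/5,120+y/5); S=lambda x,y:(150+x/3,110+y/3)
for n,c,p,z in[('plate FL','top',C(195,389),.016),('plate FR','top',C(373,408),.016),('stop front left','top',C(388,395),.03),('topBL','top',C(268,95),.2),('topBR','top',C(466,119),.2),('topBR','scene',S(361,240),.2),('topBL','scene',S(482,187),.2),('topFR','scene',S(290,188),.2)]:
    print(n,c,np.round(rail([*w(c,p,z),0]),4))
"
```

```text
time_s: 23.88
position: [0.6514, -0.009, 0.2061]
eef_rot: [1.973, 1.786, -0.623]
ft_force: [0.3, -0.6, 0.4]
finger_gap: 0.403
t 23.875 tip rail [-0.07   -0.0234  0.1497] F [ 0.3 -0.6  0.4] gap 0.4
TCP goal [ 0.651 -0.016  0.117] shift (50mm, current tool axes) [ 0.92 -0.    1.54]
shift after turn [ 0.92 -0.    1.54] turn(60deg) [-0.     0.002 -0.002]
wx [ 0.081  0.995 -0.056] wy [ 0.814 -0.099 -0.572] wz [-0.575  0.001 -0.818] q [ 0.06  0.61  1.36 -0.62  1.33  0.36]
plate FL top [-0.1377 -0.0755  0.    ]
plate FR top [-0.136 -0.176  0.   ]
stop front left top [-0.1298 -0.181   0.    ]
topBL top [-0.0191 -0.0767  0.    ]
topBR top [-0.0185 -0.1731  0.    ]
topBR scene [-0.0143 -0.1717  0.    ]
topBL scene [-0.0141 -0.0766  0.    ]
topFR scene [-0.0899 -0.1745  0.    ]
```

View pics/w14.png

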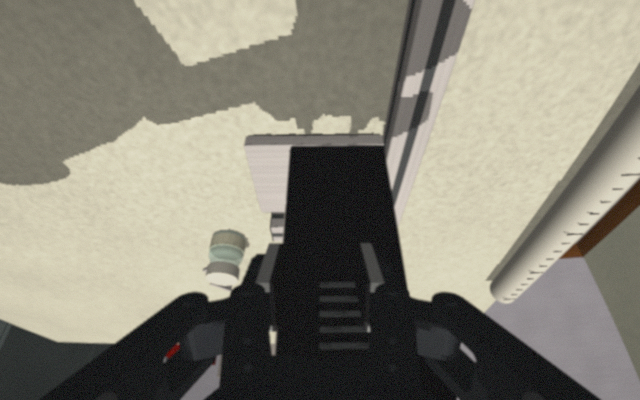

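```bash
python3 -m inch '[[[0.23,0,0.385,0,0,0,-0.2],[0.23,0,0.385,0,0,0,-0.2],[0.23,0,0.385,0,0,0,-0.2],[0.23,0,0.385,0,0,0,-0.2],[0.17,0,0.25,0,0,0,-0.2],[0.17,0,0.25,0,0,0,-0.2],[0.17,0,0.25,0,0,0,-0.2],[0,0,0,0,0,0,-0.2]]]'; python3 -c "
from h import *
go(wd(-.07,-.06,.0145),side(np.radians(35)),.069)
cv2.imwrite('pics/w15.png',robot.capture('wrist')[:,:,::-1])
cv2.imwrite('pics/s15.png',cv2.resize(robot.capture('scene')[110:300,150:410,::-1],None,fx=3,fy=3,interpolation=2))
"
```

```text
time_s: 24.92
position: [0.6488, -0.0143, 0.071]
eef_rot: [1.971, 1.789, -0.625]
ft_force: [0.3, -0.0, 0.9]
finger_gap: 0.402
t 24.925 tip rail [-0.0721 -0.029   0.0145] F [ 0.3 -0.   0.9] gap 0.4
TCP goal [ 0.648 -0.046  0.071] shift (50mm, current tool axes) [-0.51  0.04  0.36]
shift after turn [-0.51  0.04  0.36] turn(60deg) [-0.001  0.002  0.001]
wx [ 0.078  0.995 -0.057] wy [ 0.814 -0.097 -0.572] wz [-0.575 -0.001 -0.818] q [ 0.05  0.76  1.46 -0.68  1.13  0.52]
```

View pics/w15.png

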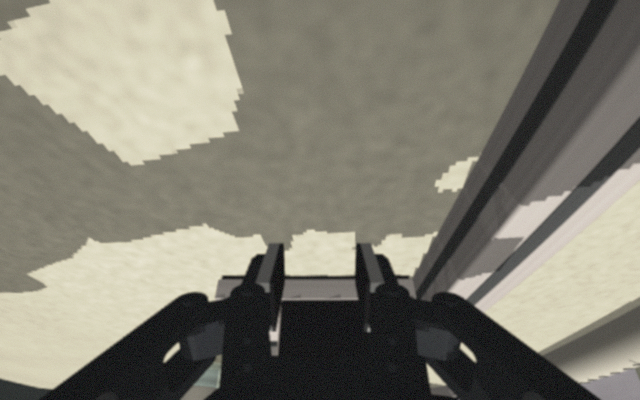

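View pics/s15.png

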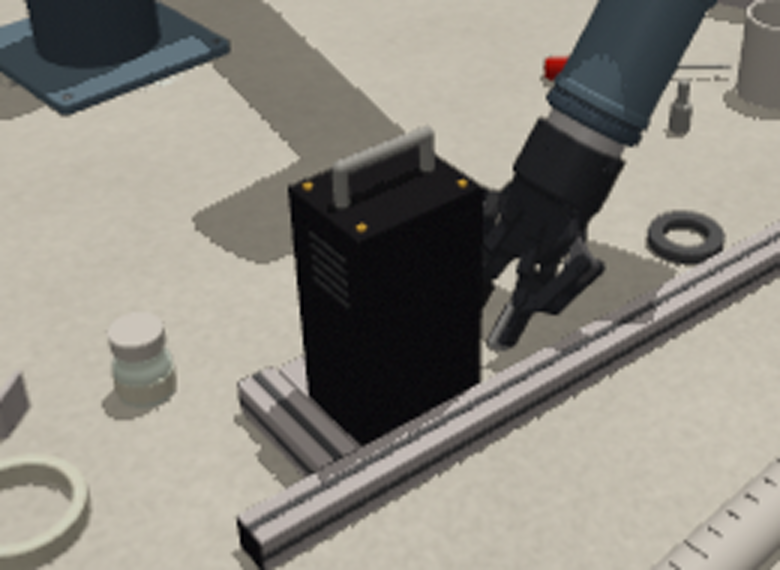

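```bash
python3 -m inch '[[[-0.082,0,0.057,0,0,0,-0.2],[-0.082,0,0.057,0,0,0,-0.2],[-0.082,0,0.057,0,0,0,-0.2],[-0.082,0,0.057,0,0,0,-0.2],[-0.082,0,0.057,0,0,0,-0.2],[-0.082,0,0.057,0,0,0,-0.2],[-0.082,0,0.057,0,0,0,-0.2],[-0.04,0,0.028,0,0,0,-0.2],[-0.04,0,0.028,0,0,0,-0.2],[-0.04,0,0.028,0,0,0,-0.2]]]'; python3 -c "
from h import *
go(wd(-.07,-.076,.0145),side(np.radians(35)),.069)"; python3 -m inch '[[[-0.033,0,0.023,0,0,0,-0.2],[-0.033,0,0.023,0,0,0,-0.2]]]'
```

```text
time_s: 26.28
position: [0.6461, -0.054, 0.0728]
eef_rot: [1.971, 1.79, -0.616]
ft_force: [0.8, 10.5, 2.4]
finger_gap: 0.402
t 26.275 tip rail [-0.0706 -0.0686  0.0162] F [ 0.8 10.5  2.4] gap 0.4
TCP goal [ 0.646 -0.061  0.071] shift (50mm, current tool axes) [-0.1   0.02  0.11]
shift after turn [-0.1   0.02  0.11] turn(60deg) [ 0.004 -0.002 -0.   ]
wx [ 0.08   0.995 -0.052] wy [ 0.816 -0.095 -0.57 ] wz [-0.572  0.003 -0.82 ] q [-0.01  0.75  1.49 -0.7   1.08  0.49]
time_s: 26.52
position: [0.6458, -0.058, 0.0727]
eef_rot: [1.971, 1.79, -0.616]
ft_force: [1.3, 10.3, 2.3]
finger_gap: 0.401
```

Sliding at 10 N; continue in small steps until it meets the stop.

```bash
python3 -m inch '[[[-0.033,0,0.023,0,0,0,-0.2],[-0.025,0,0.017,0,0,0,-0.2]]]'; python3 -m inch '[[[-0.025,0,0.017,0,0,0,-0.2]]]'
```

```text
time_s: 26.78
position: [0.6456, -0.0608, 0.0727]
eef_rot: [1.972, 1.79, -0.615]
ft_force: [-0.5, 17.6, 4.9]
finger_gap: 0.401
time_s: 26.9
position: [0.6455, -0.061, 0.0728]
eef_rot: [1.973, 1.791, -0.612]
ft_force: [-0.6, 23.5, 7.0]
finger_gap: 0.399
```

```bash
python3 -m inch '[[[0.082,0,-0.057,0,0,0,-0.2],[0.33,0,-0.23,0,0,0,-0.2],[0.33,0,-0.23,0,0,0,-0.2],[0.33,0,-0.23,0,0,0,-0.2],[-0.28,0,-0.41,0,0,0,-0.2],[-0.28,0,-0.41,0,0,0,-0.2],[-0.4,0,-0.57,0,0,0,-0.2],[-0.4,0,-0.57,0,0,0,-0.2],[-0.4,0,-0.57,0,0,0,-0.2],[-0.4,0,-0.57,0,0,0,-0.2],[0,0,0,0,0,0,-0.2]]]'; python3 -c "
from h import *
go(wd(-.07,-.02,.25),side(np.radians(35)),.069)
im=robot.capture('top')[:,:,::-1]; cv2.imwrite('pics/t16f.png',im)
cv2.imwrite('pics/t16.png',cv2.resize(im[130:220,340:460],None,fx=6.6,fy=6.6,interpolation=2))
im=robot.capture('scene')[:,:,::-1]; cv2.imwrite('pics/s16f.png',im)
cv2.imwrite('pics/s16.png',cv2.resize(im[140:275,215:395],None,fx=4.4,fy=4.4,interpolation=2))
cv2.imwrite('pics/w16.png',robot.capture('wrist')[:,:,::-1])
"
```

```text
time_s: 28.28
position: [0.652, -0.0005, 0.2678]
eef_rot: [1.971, 1.781, -0.612]
ft_force: [-0.4, 0.9, 0.4]
finger_gap: 0.398
t 28.275 tip rail [-0.0697 -0.0148  0.2113] F [-0.4  0.9  0.4] gap 0.4
TCP goal [ 0.652 -0.006  0.307] shift (50mm, current tool axes) [-0.53  0.01 -0.57]
shift after turn [-0.53  0.01 -0.57] turn(60deg) [ 0.008  0.001 -0.006]
wx [ 0.086  0.995 -0.047] wy [ 0.814 -0.098 -0.573] wz [-0.574  0.011 -0.819] q [ 0.07  0.56  1.3  -0.61  1.43  0.31]
```

View pics/t16.png

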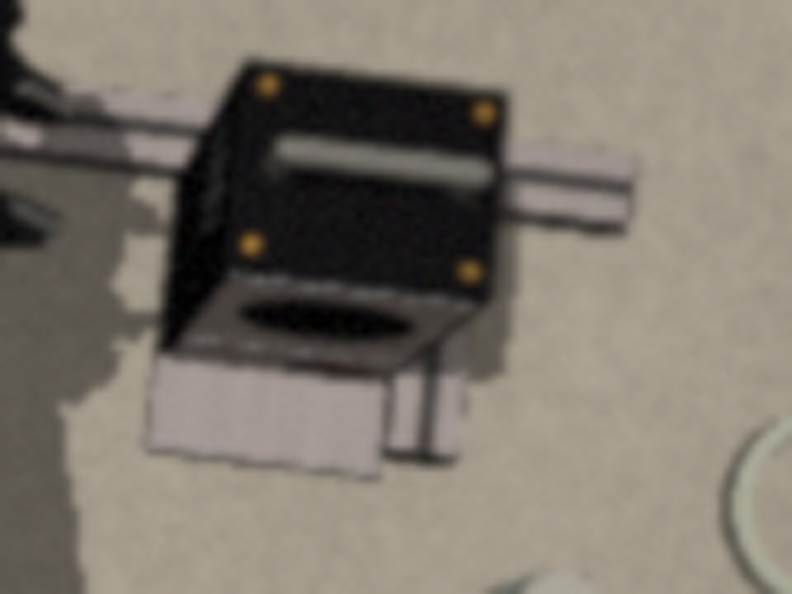

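View pics/s16.png

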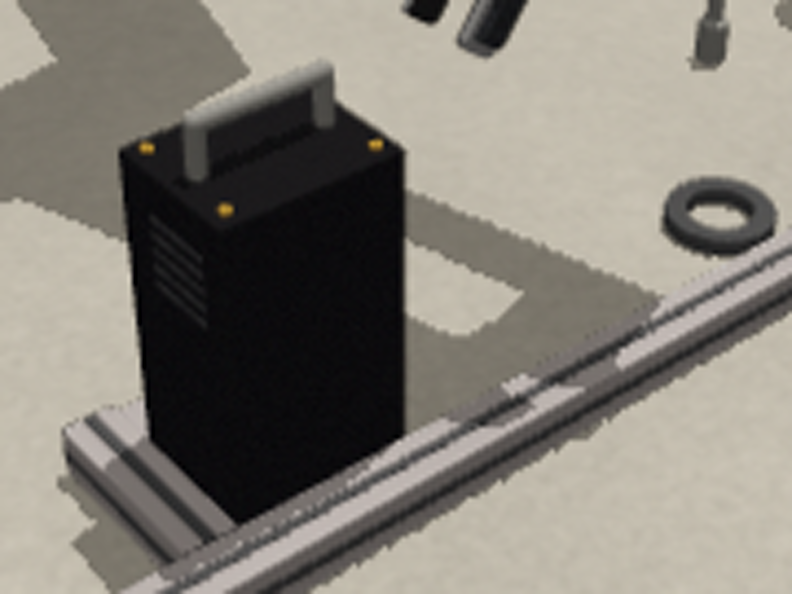

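View pics/w16.png

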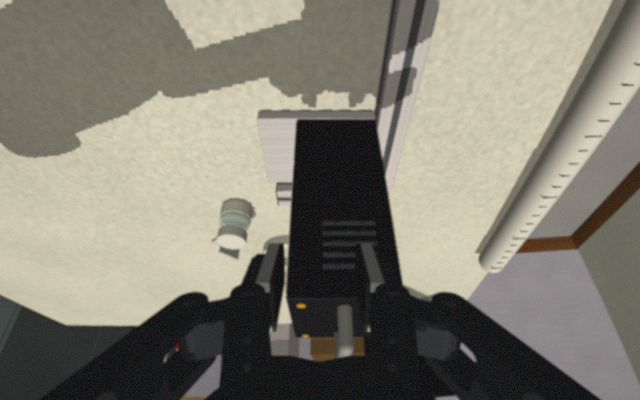

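```bash
python3 -c "
from h import *
C=lambda x,y:(340+x/6.6,130+y/6.6); S=lambda x,y:(215+x/4.4,140+y/4.4)
for n,c,p,z in[('plate FL','top',C(147,450),.016),('plate FR','top',C(380,477),.016),('topBL','top',C(247,59),.2),('topBR','top',C(508,93),.2),('topBR','scene',S(226,230),.2),('topBL','scene',S(405,151),.2),('topFR','scene',S(120,150),.2)]:
    print(n,c,np.round(rail([*w(c,p,z),0]),4))
im=cv2.imread('pics/w16.png'); cv2.imwrite('pics/w16c.png',cv2.resize(im[90:220,240:420],None,fx=4.4,fy=4.4,interpolation=2))
"
```

```text
plate FL top [-0.1376 -0.0847  0.    ]
plate FR top [-0.1368 -0.1845  0.    ]
topBL top [-0.0178 -0.0858  0.    ]
topBR top [-0.018  -0.1823  0.    ]
topBR scene [-0.0129 -0.1813  0.    ]
topBL scene [-0.013  -0.0865  0.    ]
topFR scene [-0.0909 -0.1838  0.    ]
```

View pics/w16c.png

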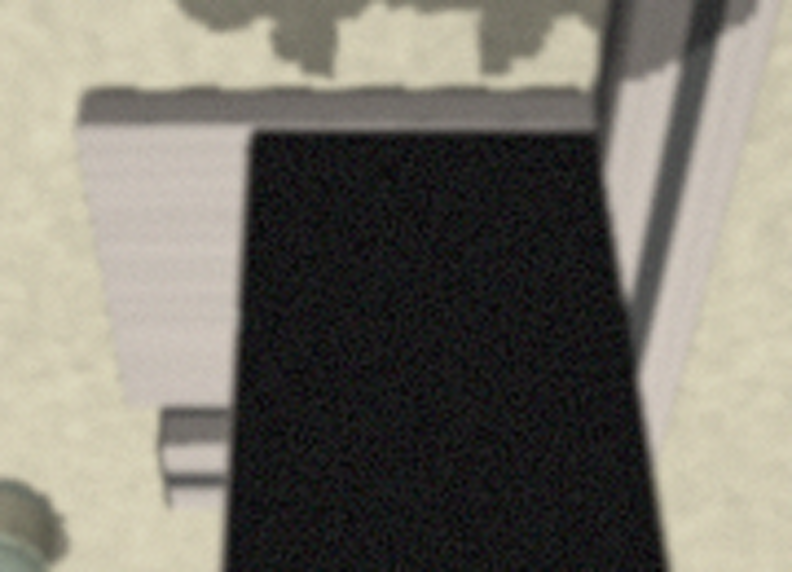

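```bash
python3 -c "
from h import *
s=robot.state();print(s['time_s'],s['ft_force'])
print(robot.finish_job())"
```

```text
28.425 [-0.8467809  -0.56758221 -0.5522074 ]
the job is handed in; nothing more can be done
None
```

I pushed the source into the corner and handed the job in at 28.4 s of the 64 s allowed; no verdict is reported. I did it in three low two-finger pushes: sideways to line it up, forward to the rail, then sideways to the stop.

**Contact:** The push force rose clearly at the rail (15 to 29 N) and at the stop (10 to 24 N), so the source reached both.

**Final position, in the rail frame:**

| Check | Measured | Ideal |
|---|---|---|
| Back (two cameras) | x = -18 mm and -13 mm | -15 mm |
| Front edge of base plate | x = -137 mm | -135 mm |
| Side | y = -182 to -184 mm | -185 mm |

- **Squareness:** it is square within about 0.01 rad, and it looked upright in every picture I took.
- **Last wrist view:** no gap showed at the rail. After the last push, the source stayed as far forward as when it first met the rail.
- **Robot:** it was backed off and touching nothing at the end.

**Disagreements:**
- The two cameras differ by about 5 mm on where the top back edge is. I put this down to calibration, and both are consistent with the back being within about 3 mm of the rail.
- During the forward push the fingertips also felt an upward force of 8 to 13 N, rising to 23 N at the rail. I think this was friction at the front edge of the base plate, or light contact with the bench. The pictures showed no rocking.

**Not checked:** I did not re-measure the other objects at the end. Those visible in the later pictures looked unmoved, and I saw no sign that the arm touched any of them.

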